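Hinge pin of a juice press

TASK

Put the washed juice press back together: lay the lever on the press, its square hinge block down between the two upright ears and its round pressing plate on the cup, then take the hinge pin out of the drainer and thread it, from the right as the robot sees it, through ear, lever and ear until its wooden handle butts against the ear. Leave the groceries and crockery standing where they are.

Things in the scene. Friction and masses are not known exactly. Their poses are not given: they have to be found in the camera images.
- press_hinge (a point): Centre of the hinge of the fixed juice press, midway between its two upright ears, 62 mm above the counter. y runs along the hinge holes, z up, -x points to the cup. The ears (40 mm wide, tops 20 mm above this point) fill y = -36..-24 and +24..+36 mm; each has an 18 mm through hole at x = 0, this height, chamfered 2 mm on the -y side. The pin enters from -y, moving along +y.
- press_cup (a point): Centre of the rim of the press's steel cup (80 mm across), 85 mm from the hinge along the press's -x, 44 mm above the counter. Axes as press_hinge.
- press: The fixed aluminium press; origin on the counter under press_hinge, same axes. Base plate x = -140..+30 mm, y = -50..+50 mm, 12 mm thick. Between the ears a ledge, 40 mm along x, has its top 44 mm above the counter, level with the cup's rim.
- lever_eye (a point): Centre of the loose lever's square hinge block, 36 (x) by 42 (y) by 36 mm (z), with an 18 mm through hole along y. z up as it lies. In place on the press it rests on ledge and cup with this point at press_hinge and axes parallel to the press's, with 3 mm of play to each ear; it then lies loose, and the pin's taper can nudge it a few mm into line.
- lever: The whole lever, 0.35 kg; origin and axes as lever_eye. From the block it runs to -x: flat bar 20 mm wide (y), from 10 mm below to 14 mm above the origin, to x = -125 mm, then a black round grip, 26 mm across, to x = -195 mm. It lies level on block and plate, whose undersides are both 18 mm below the origin.
- lever_grip (a point): Point in the lever's bar (20 mm wide, 24 mm tall), at mid-height, over the centre of its round steel pressing plate; 85 mm from lever_eye along -x, near the centre of mass. The plate, 84 mm across and 8 mm thick, is fixed under the bar; its top is 12 mm below this point, and fingers astride the bar must stop above it. Axes as lever_eye.
- pin_shaft (a point): Middle of the steel shaft of the loose hinge pin. x points along the shaft to the tip, z up as it lies. Shaft 14 mm in diameter, 95 mm long from shoulder to tip; this point is 45 mm from the shoulder. The last 16 mm taper to 6 mm. At the start it lies level, its axis 13 mm above the counter, 7 mm above the drainer's tray.
- pin_handle (a point): Centre of the pin's wooden block handle, 56 (x) by 30 (y) by 24 mm (z); 73 mm behind pin_shaft along -x and 5 mm above the shaft's axis. Its front face is the shoulder, too big for the holes. At the start it stands in the drainer's pocket with only 4 mm beside it, no room for fingers: there only the shaft can be taken. Axes as pin_shaft.
- pin: The whole hinge pin, 0.2 kg; origin on the shaft's axis at the shoulder, axes as pin_shaft. Handle and shaft share a flat underside 7 mm below the axis, so on the counter it lies level and does not roll.
- pin_tip (a point): Tip of the pin, on the shaft's axis, 95 mm from the shoulder. Axes as pin_shaft. With the pin home it stands 59 mm beyond press_hinge along the press's +y.
- drainer: Fixed white drainer: tray 190 by 80 mm, 6 mm thick, x = -70..+120 mm, with a pocket of three walls (46 mm high above the counter, x = -68..-4 mm, 52 mm wide outside) round the pin's handle, open above and towards +x. Origin on the counter under the pin's shoulder; x as the pin's at the start.
- tomato: Tomato, 76 mm wide, 58 mm tall; origin under its centre. Bystander.
- apple: Apple, 76 mm wide, 70 mm tall; origin under its centre. Bystander.
- pepper: Bell pepper, 80 mm wide, 90 mm tall; origin under its centre. Bystander.
- mug: White mug, 80 mm across, 92 mm tall, handle at its +y; origin under its centre. Bystander.
- jar: Amber glass jar with a steel cap, 68 mm across, 105 mm tall; origin under its centre. Bystander.
Things that resemble listed ones, but are neither listed nor needed, are in the scene too. Leave any blue look-alike of the lever alone.

How it is judged:
By the outcome, as a careful person would: the job done as asked, in the order asked, and still so for the second after the job is handed in, with the robot touching nothing.
It also fails if it takes over 67 s, if anything falls off the work surface, if the arm or the gripper's body presses on something with over 40 N, if the wrist force passes 120 N, or if a joint passes its speed limit or range.

ROBOT

A 6-joint arm with a two-finger parallel gripper is mounted at the origin on the work surface. World frame = base frame: x ahead of the robot, y to its left, z up, the work surface at z = 0. Lengths are in m, angles in degrees, forces in N, time in s.
With the tool pointing down it reaches from about 0.3 to 0.75 m from the base axis. Payload 8.5 kg.
Tool frame: the origin (TCP) lies on the centre line of the jaws, within the pads' length; the fingertips stand 17 mm ahead of it and the grasp point (between the pads) lies 2 mm behind it (env.tip_extent is the distance from the TCP to the fingertips, in m); z points along the fingers, y is the direction in which the jaws open and shut (so a half turn about z gives the same grasp; the last joint's range is limited). The gripper opens to 85 mm and grips with 20 to 120 N. Pads are 22 mm wide; open, the fingers measure 114 mm over their backs; the gripper's body (76 mm by 85 mm) begins 54 mm behind the grasp point. The pads swing forward as they close: fully open they stand 13 mm farther back than shut.
Start: joints at [57.508, 21.807, 74.336, -0, 83.858, -12.336], TCP at [0.19, 0.516, 0.219] pointing down, gripper open.
Joint ranges: [-178.18, 178.18], [-50.72, 133.34], [12.68, 142.11], [-81.47, 261.47], [9.98, 163.14], [-165.26, 165.26]. Speed limits (degrees/s): [136.94, 136.94, 180, 180, 180, 180].

INTERFACE

Orientations are given as a 3x3 rotation matrix whose columns are the frame's x, y, z axes.
In Python, from rig import telemetry, get_image, camera_params, close_job, env gives the robot as it stands.
- The arm moves only by the tool apply_moves, never from a script. Its argument "motion" is a list of rows, each an object of numbers: "tx", "ty", "tz": the shift along the tool's x, y, z in cm; "turn": the turn about the tool's z in degrees; "jaw": the gripper's target within -1 to 1 (fully open at 1, half-way at 0, shut at -1). In form: [{"tx": .., "ty": .., "tz": .., "turn": .., "jaw": ..}, ...]. A call has 1 to 5 rows; each row is the pose to reach, as a shift and turn from the pose measured when the call began, along the tool's axes at that moment; what a row does not reach only later rows make up. A row lasts 1/12 s, in which the tool goes at most 41.7 mm and 7.16 degrees, less where a joint would pass 70% of its speed; a pose out of reach is approached as far as the arm can. A call with a gripper value outside its range is refused whole. The fingers move at their own pace and stop on an object; "squeeze" is the grip in N (left out, the last holds). Time passes only in rows, so rows that repeat a pose let the fingers close. It gives the time, the measured TCP pose, the force and the opening at its end, in the units of the state.
- telemetry.observe(): the state, without advancing time (a new reading comes with each control period).
- get_image(name): name is "scene" or "top"; returns (picture, depth): 400x640x3 uint8, red, green, blue; 400x640 float32, m along the optical axis (not along the pixel's ray), 0 where there is no reading.
- camera_params(name): a dict with "fx", "fy", "cx", "cy" (pixels), "rvec" (rotation vector, rad) and "tvec" (3), from world to camera coordinates, as OpenCV has them. Camera axes: x right, y down, z forward; pixel columns grow to the right and rows downward; lengths in m; the calibration is good to about 2 mm. A picture is of the moment at which its call begins. camera_params takes no time and is no camera call.
- close_job(): hands the job in, once; it reports no verdict.
The state is a dict: "time_s": time; "q": joint angles; "qvel": joint speeds; "joint_efforts": joint torques, N m; "position": TCP position; "tool_rot": TCP orientation; "ft_force": force on the tool from outside, world axes, zero at the start; "wrist_torque": the same for the moment, N m; "grip_width": finger opening in m.
Only numpy, scipy, OpenCV 4.12 (cv2) and the standard library are available. Lean on these libraries where they do the work, as an engineer would, in place of code of your own. Each camera call takes 0.05 s, during which the arm holds its last target. There are 200 camera calls.

## Working session

There is one attempt and no reset: what is moved stays moved. The work goes in short steps, Python scripts to look and compute and a tool call to move; the robot and the scene stay as the last step left them, time stands still between calls to the robot, and variables do not carry over. Pictures are saved under pics/ and viewed, about 8 in all and at most 12, crops included, and the job is handed in when it is done.

Besides the shell and the picture viewer there is one more tool, called after "Call:" in YAML: its name, and indented under it one key for each argument. apply_moves: Moves the arm, as the interface text tells. Its arguments: {"type":"object","properties":{"motion":{"type":"array"},"squeeze":{"type":"number"}},"required":["motion"]}

```bash
ls; mkdir -p pics; cat > h.py <<'E'
import numpy as np, cv2
from rig import telemetry, get_image, camera_params, close_job, env
def cam(n):
    p=camera_params(n); R=cv2.Rodrigues(np.array(p['rvec'],float))[0]; return p,R,np.array(p['tvec'],float).ravel()
def ray(n,u,v,z):
    p,R,t=cam(n); d=R.T@np.array([(u-p['cx'])/p['fx'],(v-p['cy'])/p['fy'],1]); o=-R.T@t
    return o+d*(z-o[2])/d[2]
def cloud(n,D):
    p,R,t=cam(n); v,u=np.mgrid[0:D.shape[0],0:D.shape[1]]
    P=np.stack([(u-p['cx'])/p['fx']*D,(v-p['cy'])/p['fy']*D,D],-1); return (P-t)@R
def proj(n,X):
    p,R,t=cam(n); c=R@np.array(X)+t; return p['fx']*c[0]/c[2]+p['cx'],p['fy']*c[1]/c[2]+p['cy']
def snap(n,f=None):
    I,D=get_image(n)
    if f: cv2.imwrite('pics/'+f,I[:,:,::-1])
    return I,D
E
python3 - <<'E'
from h import *
for n in('top','scene'):
    I,D=snap(n,n+'0.png'); np.savez(n+'0.npz',I=I,D=D)
    p,R,t=cam(n); print(n,-R.T@t,R[2],p['fx'])
s=telemetry.observe(); print(s['tool_rot'],s['grip_width'],s['time_s'])
E
```

```text
pics
top [0.41487819 0.01630505 1.05429091] [ 0.13697151  0.02022084 -0.99036858] 411.3243459131817
scene [1.35265979 0.44843781 1.20421167] [-0.5611799  -0.28512684 -0.77703269] 465.6219791186717
[[-9.38752400e-01  3.44591714e-01 -6.93601008e-04]
 [ 3.44592295e-01  9.38751842e-01 -1.06274685e-03]
 [ 2.84905464e-04 -1.23666572e-03 -9.99999195e-01]] 0.08536701548744914 0.1
```

View pics/top0.png

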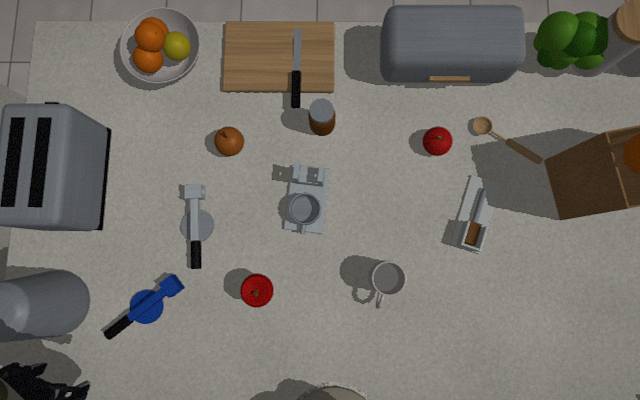

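View pics/scene0.png

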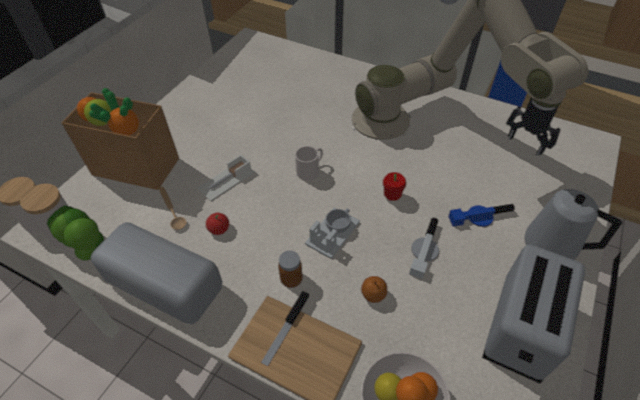

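The top view shows the grey lever at (195,225), with its block at (194,192) and black grip at (196,255). The press ears are at about (310,175) and the cup at (303,208). The pin's brown handle is at (472,233) in the white drainer, with the shaft going up to about (475,185).

Candidates:
- **Lever:** the grey one (195,225) or the blue look-alike (146,305). I choose the grey one.
- **Pin:** the drainer handle (472,233) or the wooden spoon (510,140) and knife (296,70). I choose the one in the drainer.

One close crop should check both choices.

```bash
python3 - <<'E'
from h import *
d=np.load('top0.npz'); I,D=d['I'],d['D']; P=cloud('top',D)
c=[cv2.resize(I[y:y+100,x:x+66,::-1],None,fx=4,fy=4,interpolation=cv2.INTER_CUBIC) for x,y in((165,175),(270,150),(440,165))]
cv2.imwrite('pics/c1.png',np.hstack(c))
hsv=cv2.cvtColor(I,cv2.COLOR_RGB2HSV)
print('counter z',np.median(P[330:360,400:500,2]), 'valid',(D>0).mean())
def st(name,box,lo,hi,extra=None):
    x0,x1,y0,y1=box; Q=P[y0:y1,x0:x1]; m=(Q[...,2]>lo)&(Q[...,2]<hi)&(D[y0:y1,x0:x1]>0)
    if extra is not None: m&=extra[y0:y1,x0:x1]
    n,l,s,_=cv2.connectedComponentsWithStats(m.astype(np.uint8))
    for i in range(1,n):
        if s[i,4]<8: continue
        X=Q[l==i]; r=cv2.minAreaRect((X[:,:2]*1000).astype(np.float32))
        print(name,s[i,4],s[i,:4]+[x0,y0,0,0],'mean',X.mean(0).round(4),'rect c',np.round(r[0],1),'sz',np.round(r[1],1),'a',round(r[2],1))
L=(165,225,170,280)
st('lever all>20',L,.02,.06); st('lever dark',L,.008,.06,hsv[...,2]<60); st('plate',L,.005,.0145)
Pr=(265,335,155,240)
st('ears',Pr,.065,.1); st('cup/ledge',Pr,.036,.055); st('base',Pr,.006,.02)
Dr=(440,500,165,260)
st('handle',Dr,.015,.06,(hsv[...,1]>90)&(hsv[...,0]<25)); st('walls',Dr,.035,.06); st('shaft',Dr,.013,.028); st('all',Dr,.004,.07)
E
```

```text
counter z 0.00025017543217480587 valid 0.996015625
lever all>20 936 [185 183  19  86] mean [0.5063 0.3538 0.0318] rect c [497.8 355.2] sz [213.   42.3] a 3.9
lever all>20 40 [165 275  12   5] mean [0.3685 0.4054 0.0324] rect c [369.5 406.3] sz [22.4 10. ] a 89.3
lever dark 277 [191 241  10  28] mean [0.4258 0.3476 0.0301] rect c [425.6 348.8] sz [67.5 23.9] a 3.0
plate 27 [202 186   4  13] mean [0.587  0.3424 0.0103] rect c [586.1 343.4] sz [33.   7.3] a 7.4
plate 9 [199 199   2   8] mean [0.5592 0.3502 0.0103] rect c [558.8 350.5] sz [19.8  2.1] a 7.9
plate 308 [200 209  14  32] mean [0.5022 0.333  0.0083] rect c [503.2 330.1] sz [79.8 33.1] a 4.3
plate 188 [181 212  10  28] mean [0.4987 0.3826 0.0079] rect c [498.7 384.5] sz [69.7 25.6] a 4.1
ears 98 [293 162   8  18] mean [0.6302 0.0971 0.0807] rect c [631.8  97.4] sz [12.1 41. ] a 83.6
ears 94 [318 165   7  18] mean [0.6237 0.0378 0.081 ] rect c [624.4  38. ] sz [11.9 39.8] a 83.8
cup/ledge 325 [294 166  29  19] mean [0.6265 0.0694 0.0445] rect c [627.9  68.3] sz [69.7 40.6] a 84.6
cup/ledge 169 [289 193  32  32] mean [0.5446 0.0
[... 278 characters left out ...]
25] mean [ 0.4876 -0.3385  0.0302] rect c [ 488.8 -338.7] sz [27.4 54.9] a 71.7
walls 259 [459 220  30  32] mean [ 0.4768 -0.3352  0.0446] rect c [ 481.3 -337.1] sz [52.5 64.1] a 72.0
shaft 192 [472 188  14  35] mean [ 0.5587 -0.3616  0.0189] rect c [ 559.5 -362.9] sz [14.3 93.9] a 71.4
shaft 44 [457 221   9  25] mean [ 0.4873 -0.3125  0.0203] rect c [ 489.  -313.2] sz [ 3.9 63.2] a 74.6
shaft 45 [467 227  16  20] mean [ 0.4749 -0.3518  0.0221] rect c [ 483.4 -347.4] sz [23.8 50.3] a 69.3
shaft 8 [464 247   8   3] mean [ 0.4514 -0.3276  0.0217] rect c [ 451.1 -328.2] sz [15.8  0.6] a 72.2
all 2212 [450 174  50  80] mean [ 0.5364 -0.3523  0.0164] rect c [ 540.8 -357.1] sz [ 84.9 193.4] a 71.0
```

View pics/c1.png

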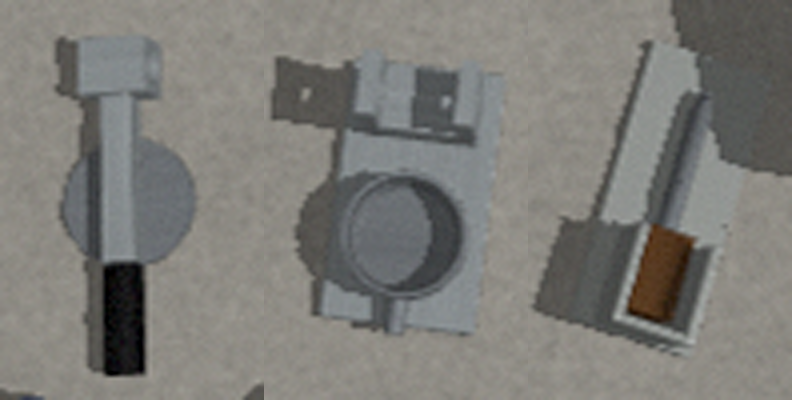

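The crop confirms the grey lever, the press and the brown-handled pin in the drainer. The measured sizes agree with the description: lever 213x42, ears 12x40 and 60 apart, shaft 14x94.

| Item | Position (m) | Yaw |
|---|---|---|
| Hinge | (0.628, 0.0677) | -6.5° |
| Lever eye | (0.586, 0.361) | 4° |
| Lever grip | (0.501, 0.355) | 4° |
| Pin shoulder | about (0.5145, -0.3475) | -18.7° |

Plan: place the lever, lay the pin on the counter, regrasp it by the handle, then insert it.

```bash
cat >> h.py <<'E'
def go(x,y,z,yaw):
    """print shift (cm) and turn (deg) from the present pose to TCP x,y,z with tool x at world yaw"""
    s=telemetry.observe(); R=np.array(s['tool_rot']); p=np.array(s['position'])
    d=R.T@(np.array([x,y,z])-p)*100; cur=np.degrees(np.arctan2(R[1,0],R[0,0]))
    t=-((yaw-cur+180)%360-180)
    print('t',round(s['time_s'],2),'p',p.round(4),'yaw',round(cur,2),'w',round(s['grip_width'],4),'F',np.round(s['ft_force'],1),'q6',round(s['q'][5],1))
    print('-> tx ty tz',d.round(2),'turn',round(t,1))
E
python3 -c "
from h import *
go(.501,.355,.12,184)"
```

```text
t 0.1 p [0.1894 0.5161 0.2182] yaw 159.84 w 0.0854 F [0.4 0.1 0.4] q6 -12.3
-> tx ty tz [-34.81  -4.37   9.81] turn -24.2
```

Call:
apply_moves:
  motion:
    - {"tx":-4,"ty":-0.5,"tz":1,"turn":-7,"jaw":0.2}
    - {"tx":-8,"ty":-1,"tz":2,"turn":-14,"jaw":0.2}
    - {"tx":-12,"ty":-1.5,"tz":3,"turn":-21,"jaw":0.2}
    - {"tx":-16,"ty":-2,"tz":4,"turn":-24.2,"jaw":0.2}
    - {"tx":-20,"ty":-2.5,"tz":5,"turn":-24.2,"jaw":0.2}
  squeeze: 60

```text
time_s: 0.52
position: [0.3621, 0.4264, 0.1696]
tool_rot: [[-0.997, -0.075, -0.001], [-0.075, 0.997, -0.001], [0.001, -0.001, -1.0]]
ft_force: [-0.4, -0.0, -0.4]
grip_width: 0.0511
```

```bash
python3 -c "
from h import *
go(.501,.355,.10,184)"
```

```text
t 0.52 p [0.3621 0.4264 0.1696] yaw -175.68 w 0.0511 F [-0.4 -0.  -0.4] q6 -56.8
-> tx ty tz [-13.32  -8.16   6.96] turn 0.3
```

Call:
apply_moves:
  motion:
    - {"tx":-3.3,"ty":-2,"tz":1.7,"turn":0.3,"jaw":0.2}
    - {"tx":-6.6,"ty":-4,"tz":3.4,"turn":0.3,"jaw":0.2}
    - {"tx":-10,"ty":-6.1,"tz":5.2,"turn":0.3,"jaw":0.2}
    - {"tx":-13.3,"ty":-8.2,"tz":7,"turn":0.3,"jaw":0.2}
    - {"tx":-13.3,"ty":-8.2,"tz":7,"turn":0.3,"jaw":0.2}

```text
time_s: 0.93
position: [0.5043, 0.3508, 0.0958]
tool_rot: [[-0.998, -0.065, -0.004], [-0.065, 0.998, -0.004], [0.005, -0.004, -1.0]]
ft_force: [-0.6, -1.2, -0.3]
grip_width: 0.0514
```

```bash
python3 -c "
from h import *
snap('scene','s1.png');go(.501,.355,.031,184)
I=cv2.imread('pics/s1.png');cv2.imwrite('pics/s1c.png',cv2.resize(I[150:300,340:520],None,fx=4,fy=4))"
```

```text
t 0.98 p [0.503  0.3518 0.0966] yaw -176.23 w 0.0512 F [ 0.2 -0.8  0.3] q6 -69.8
-> tx ty tz [0.15 0.35 6.56] turn -0.2
```

View pics/s1c.png

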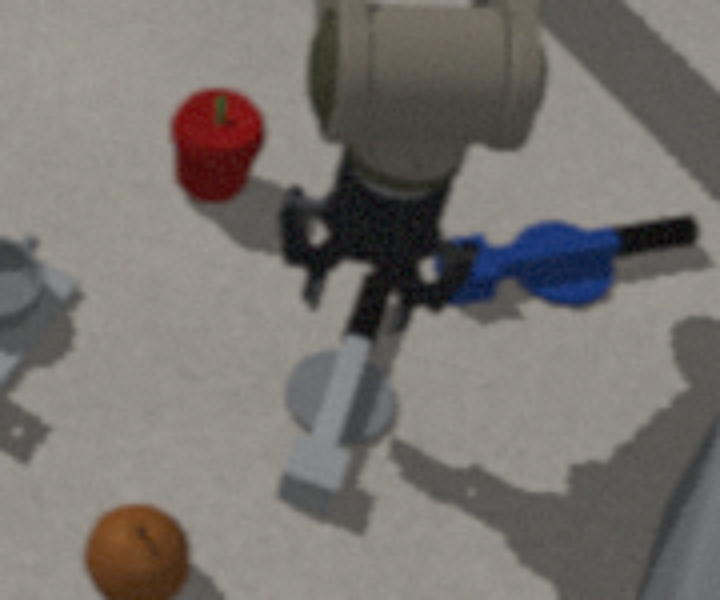

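The gripper hangs open and clear over the bar line (crop about (375,290)), and the blue lever lies off to the right. I'll descend straddling the bar.

Call:
apply_moves:
  motion:
    - {"tx":0.15,"ty":0.35,"tz":1.5,"turn":-0.2,"jaw":0.2}
    - {"tx":0.15,"ty":0.35,"tz":3.5,"turn":-0.2,"jaw":0.2}
    - {"tx":0.15,"ty":0.35,"tz":5.5,"turn":-0.2,"jaw":0.2}
    - {"tx":0.15,"ty":0.35,"tz":6.5,"turn":-0.2,"jaw":0.2}
    - {"tx":0.15,"ty":0.35,"tz":6.5,"turn":-0.2,"jaw":0.2}

```text
time_s: 1.4
position: [0.4993, 0.3551, 0.0299]
tool_rot: [[-0.998, -0.07, -0.008], [-0.07, 0.998, -0.005], [0.009, -0.004, -1.0]]
ft_force: [-0.9, -0.2, -0.2]
grip_width: 0.0511
```

Call:
apply_moves:
  motion:
    - {"tx":0,"ty":0,"tz":0,"turn":0,"jaw":-0.8}
    - {"tx":0,"ty":0,"tz":0,"turn":0,"jaw":-0.8}
    - {"tx":0,"ty":0,"tz":0,"turn":0,"jaw":-0.8}
    - {"tx":0,"ty":0,"tz":0,"turn":0,"jaw":-0.8}
    - {"tx":0,"ty":0,"tz":0,"turn":0,"jaw":-0.8}

```text
time_s: 1.82
position: [0.4995, 0.3552, 0.0306]
tool_rot: [[-0.998, -0.07, -0.007], [-0.07, 0.998, -0.005], [0.007, -0.004, -1.0]]
ft_force: [0.0, -0.4, -0.6]
grip_width: 0.0085
```

```bash
python3 -c "
from h import *
go(.501,.355,.031,184);go(.5435,.0773,.17,173.5)"
```

```text
t 1.82 p [0.4995 0.3552 0.0306] yaw -175.98 w 0.0085 F [ 0.  -0.4 -0.6] q6 -69.6
-> tx ty tz [-0.15 -0.03 -0.04] turn 0.0
t 1.82 p [0.4995 0.3552 0.0306] yaw -175.98 w 0.0085 F [ 0.  -0.4 -0.6] q6 -69.6
-> tx ty tz [ -2.34 -28.09 -13.84] turn 10.5
```

The grip closed to 8.5 mm on a 20 mm bar, which is wrong. I'll look.

```bash
python3 -c "
from h import *
I,D=snap('scene');s=telemetry.observe();print(s['q'],env.tip_extent, proj('scene',[.501,.355,.02]),proj('scene',s['position']),s['grip_width'])
J,E=snap('top')
a=cv2.resize(I[170:290,370:470,::-1],(400,480));b=cv2.resize(J[180:280,160:243,::-1],(398,480));cv2.imwrite('pics/s2.png',np.hstack([a,b]))"
```

```text
[ 2.43935452e+01  3.87114364e+01  7.77805942e+01 -7.14673163e-02
  6.40065527e+01 -6.95939139e+01] 0.017 (np.float64(424.6956079558987), np.float64(245.5685221518838)) (np.float64(425.4892915003967), np.float64(243.2879335502044)) 0.008678542669386174
```

View pics/s2.png

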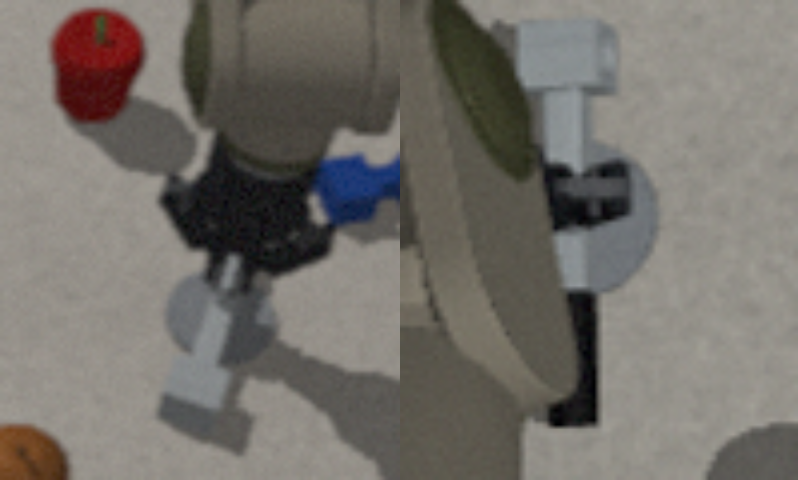

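The crop shows both pads astride the bar, left image about (230,270), so the width reading may carry an offset. I'll lift a little and check the force.

Call:
apply_moves:
  motion:
    - {"tx":0,"ty":0,"tz":-0.5,"turn":0,"jaw":-0.8}
    - {"tx":0,"ty":0,"tz":-1.5,"turn":0,"jaw":-0.8}
    - {"tx":0,"ty":0,"tz":-2.5,"turn":0,"jaw":-0.8}
    - {"tx":0,"ty":0,"tz":-3,"turn":0,"jaw":-0.8}
    - {"tx":0,"ty":0,"tz":-3,"turn":0,"jaw":-0.8}

```text
time_s: 2.33
position: [0.5005, 0.3557, 0.0624]
tool_rot: [[-0.998, -0.07, -0.005], [-0.07, 0.998, -0.003], [0.005, -0.003, -1.0]]
ft_force: [0.2, -0.8, 0.9]
grip_width: 0.0086
```

```bash
cat >> h.py <<'E'
def crop(f,a,b):
    I,D=snap('scene');J,E=snap('top')
    def c(M,q): return cv2.resize(M[q[1]:q[3],q[0]:q[2],::-1],(round(480*(q[2]-q[0])/(q[3]-q[1])),480),interpolation=cv2.INTER_CUBIC)
    cv2.imwrite('pics/'+f,np.hstack([c(I,a),c(J,b)])); return I,D,J,E
E
python3 -c "
from h import *
I,D,J,E=crop('s3.png',(360,150,460,270),(160,160,243,280))
P=cloud('top',E); X=P[175:215,185:225].reshape(-1,3); X=X[(X[:,2]>.03)&(X[:,2]<.12)&(X[:,0]>.565)]
print(len(X),np.percentile(X[:,2],[5,25,50,75,95]).round(3))
r=cv2.minAreaRect((X[X[:,2]>.05][:,:2]*1000).astype(np.float32));print(r)
go(.5435,.0773,.17,173.5)"
```

```text
254 [0.033 0.035 0.036 0.037 0.039]
((0.0, 0.0), (0.0, 0.0), 0.0)
t 2.43 p [0.4997 0.3553 0.0606] yaw -175.99 w 0.0085 F [-0.3  0.1  0.1] q6 -69.6
-> tx ty tz [ -2.34 -28.08 -10.84] turn 10.5
```

View pics/s3.png

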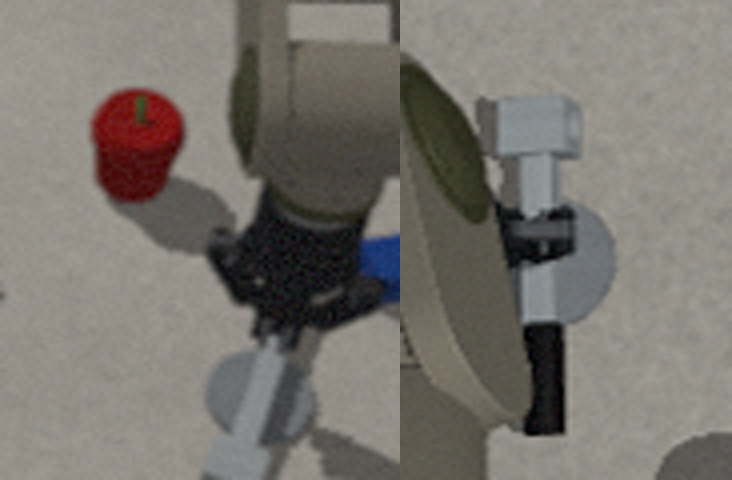

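The block height is still 36 mm and the jaws reached their 8.5 mm target, so the bar was not caught. I'll measure where the fingertips really are from the depth images.

```bash
python3 -c "
from h import *
s=telemetry.observe();p=np.array(s['position'])
for n in('scene','top'):
    I,D=snap(n);P=cloud(n,D);h=I.max(2)
    m=(D>0)&(np.abs(P[...,0]-p[0])<.06)&(np.abs(P[...,1]-p[1])<.07)&(P[...,2]<.25)
    for lo in np.arange(0,.14,.01):
        k=m&(P[...,2]>=lo)&(P[...,2]<lo+.01); X=P[k]
        if len(X)>3: print(n,round(lo,2),len(X),'x',np.percentile(X[:,0],[5,95]).round(3),'y',np.percentile(X[:,1],[5,95]).round(3),'bright',np.median(h[k]))
"
```

```text
scene 0.0 657 x [0.448 0.551] y [0.292 0.419] bright 123.0
scene 0.01 88 x [0.475 0.534] y [0.325 0.394] bright 106.5
scene 0.02 32 x [0.451 0.555] y [0.347 0.367] bright 135.5
scene 0.03 146 x [0.455 0.555] y [0.347 0.367] bright 137.0
scene 0.07 5 x [0.507 0.513] y [0.349 0.365] bright 93.0
scene 0.08 18 x [0.504 0.514] y [0.339 0.371] bright 75.0
scene 0.09 23 x [0.505 0.515] y [0.34  0.369] bright 58.0
scene 0.1 19 x [0.493 0.513] y [0.339 0.371] bright 49.0
scene 0.11 28 x [0.501 0.515] y [0.327 0.377] bright 38.0
scene 0.12 81 x [0.494 0.516] y [0.319 0.389] bright 28.0
scene 0.13 58 x [0.489 0.517] y [0.314 0.395] bright 29.5
scene 0.14 65 x [0.494 0.52 ] y [0.309 0.4  ] bright 26.0
top 0.0 678 x [0.448 0.554] y [0.29  0.378] bright 143.0
top 0.01 81 x [0.452 0.552] y [0.319 0.351] bright 118.0
top 0.02 81 x [0.444 0.555] y [0.34  0.364] bright 114.0
top 0.03 237 x [0.446 0.555] y [0.345 0.366] bright 145.0
top 0.12 18 x [0.491 0.5  ] y [0.32  0.335] bright 21.5
top 0.13 12 x [0.489 0.498] y [0.314 0.335] bright 20.5
top 0.14 8 x [0.489 0.507] y [0.308 0.334] bright 23.5
```

The fingertips are at z≈0.075 while the reported TCP is 0.061, so they stand about 30 mm higher than the telemetry implies, and the jaws closed above the bar. I'll get the tip height more exactly.

```bash
cat >> h.py <<'E'
def tips(n='scene'):
    s=telemetry.observe();p=np.array(s['position']);I,D=snap(n);P=cloud(n,D)
    m=(D>0)&(np.hypot(P[...,0]-p[0],P[...,1]-p[1])<.06)&(I.max(2)<110)&(P[...,2]>p[2]-.02)&(P[...,2]<p[2]+.1)
    X=P[m]; X=X[np.argsort(X[:,2])]; print('TCP',p.round(4),'w',round(s['grip_width'],4),'tip z-TCPz',(X[:12,2]-p[2]).round(4)); print(X[:6].round(3).tolist())
E
python3 -c "
from h import *
tips()
d=np.load('scene0.npz');P=cloud('scene',d['D']);I=d['I']
m=(np.hypot(P[...,0]-.1894,P[...,1]-.516)<.08)&(P[...,2]>.15)&(P[...,2]<.35);X=P[m];X=X[np.argsort(X[:,2])];print('start, TCP .2182, open:',X[:10].round(3).tolist())
s=telemetry.observe();print(s['position'],s['q'])
"
```

```text
TCP [0.4995 0.3552 0.06  ] w 0.0085 tip z-TCPz [0.017  0.0172 0.0215 0.0223 0.023  0.0231 0.0235 0.0244 0.0248 0.0252
 0.0253 0.026 ]
[[0.505, 0.366, 0.077], [0.511, 0.346, 0.077], [0.513, 0.365, 0.081], [0.509, 0.342, 0.082], [0.515, 0.362, 0.083], [0.512, 0.346, 0.083]]
start, TCP .2182, open: [[0.215, 0.558, 0.246], [0.184, 0.469, 0.247], [0.184, 0.472, 0.247], [0.174, 0.464, 0.248], [0.215, 0.551, 0.248], [0.219, 0.555, 0.249], [0.181, 0.474, 0.249], [0.21, 0.556, 0.25], [0.213, 0.562, 0.25], [0.186, 0.466, 0.251]]
[0.4994009  0.35517241 0.05987442] [ 2.43947187e+01  3.66674594e+01  7.61451457e+01 -6.86580761e-02
  6.77507860e+01 -6.95944329e+01]
```

Both measurements agree: shut, the tips stand about 15 mm above the reported TCP; open, about 28 mm above it. That is a constant 32 mm against the description. I'll use the measured offset, open, and descend in two stages watching the force.

Call:
apply_moves:
  motion:
    - {"tx":0,"ty":0,"tz":0,"turn":0,"jaw":0.2}
    - {"tx":0,"ty":0,"tz":0,"turn":0,"jaw":0.2}
    - {"tx":0,"ty":0,"tz":1,"turn":0,"jaw":0.2}
    - {"tx":-0.15,"ty":0,"tz":3.5,"turn":0,"jaw":0.2}
    - {"tx":-0.15,"ty":0,"tz":5,"turn":0,"jaw":0.2}

```text
time_s: 3.0
position: [0.5, 0.3547, 0.0077]
tool_rot: [[-0.998, -0.07, -0.01], [-0.07, 0.998, -0.006], [0.01, -0.005, -1.0]]
ft_force: [0.9, -0.1, -0.8]
grip_width: 0.0512
```

Call:
apply_moves:
  motion:
    - {"tx":0,"ty":0,"tz":0.3,"turn":0,"jaw":0.2}
    - {"tx":0,"ty":0,"tz":0.4,"turn":0,"jaw":0.2}

```text
time_s: 3.17
position: [0.4992, 0.3543, 0.002]
tool_rot: [[-0.997, -0.07, -0.012], [-0.07, 0.998, -0.007], [0.013, -0.006, -1.0]]
ft_force: [0.5, -0.1, 0.4]
grip_width: 0.0514
```

```bash
python3 -c "
from h import *
tips()
go(.501,.355,-.003,184)"
```

```text
TCP [0.4992 0.3543 0.002 ] w 0.0514 tip z-TCPz [-0.0085 -0.0083 -0.0064 -0.0057 -0.0056 -0.0055 -0.0055 -0.0053 -0.0051
 -0.0051 -0.005  -0.0049]
[[0.468, 0.392, -0.006], [0.487, 0.404, -0.006], [0.537, 0.379, -0.004], [0.51, 0.411, -0.004], [0.49, 0.402, -0.004], [0.492, 0.399, -0.003]]
t 3.22 p [0.4998 0.3546 0.0031] yaw -175.99 w 0.051 F [-0.5  0.1  0.4] q6 -69.6
-> tx ty tz [-0.13  0.04  0.6 ] turn 0.0
```

There is no contact at a reported TCP of 3 mm, so the offset is real. I'll lower another 5 mm and close.

Call:
apply_moves:
  motion:
    - {"tx":-0.1,"ty":0,"tz":0.5,"turn":0,"jaw":0.2}
    - {"tx":-0.1,"ty":0,"tz":0.5,"turn":0,"jaw":-0.8}
    - {"tx":-0.1,"ty":0,"tz":0.5,"turn":0,"jaw":-0.8}
    - {"tx":-0.1,"ty":0,"tz":0.5,"turn":0,"jaw":-0.8}
    - {"tx":-0.1,"ty":0,"tz":0.5,"turn":0,"jaw":-0.8}

```text
time_s: 3.63
position: [0.5012, 0.355, -0.0011]
tool_rot: [[-0.998, -0.07, -0.009], [-0.07, 0.998, -0.005], [0.01, -0.004, -1.0]]
ft_force: [-0.4, 0.9, 3.2]
grip_width: 0.0189
```

Call:
apply_moves:
  motion:
    - {"tx":0,"ty":0,"tz":0,"turn":0,"jaw":-0.8}
    - {"tx":0,"ty":0,"tz":-0.5,"turn":0,"jaw":-0.8}
    - {"tx":0,"ty":0,"tz":-1,"turn":0,"jaw":-0.8}
    - {"tx":0,"ty":0,"tz":-2,"turn":0,"jaw":-0.8}
    - {"tx":0,"ty":0,"tz":-3,"turn":0,"jaw":-0.8}

```text
time_s: 4.05
position: [0.5013, 0.355, 0.0296]
tool_rot: [[-0.998, -0.07, -0.01], [-0.07, 0.998, -0.005], [0.01, -0.005, -1.0]]
ft_force: [0.1, 0.3, -2.7]
grip_width: 0.0186
```

```bash
python3 -c "
from h import *
I,E=snap('top')
P=cloud('top',E); X=P[165:215,185:230].reshape(-1,3); X=X[(X[:,2]>.03)&(X[:,2]<.12)&(X[:,0]>.568)&(X[:,0]<.63)]
print(len(X),np.percentile(X[:,2],[5,25,50,75,95]).round(3))
r=cv2.minAreaRect((X[:,:2]*1000).astype(np.float32));print(r)
go(.5435,.0773,.14,173.5)"
```

```text
276 [0.037 0.063 0.066 0.068 0.069]
((586.5260009765625, 354.462646484375), (37.411590576171875, 34.32575988769531), 3.7750422954559326)
t 4.1 p [0.5024 0.3556 0.032 ] yaw -175.99 w 0.0187 F [ 0.6  0.5 -0.5] q6 -69.7
-> tx ty tz [ -2.08 -28.08 -10.72] turn 10.5
```

The lever is held (18.7 mm opening, block top up to 66 mm). I'll lift and carry it to the press.

Call:
apply_moves:
  motion:
    - {"tx":0,"ty":0,"tz":-2.5,"turn":0,"jaw":-0.8}
    - {"tx":-0.3,"ty":-2,"tz":-5,"turn":0,"jaw":-0.8}
    - {"tx":-0.6,"ty":-5.5,"tz":-8,"turn":3,"jaw":-0.8}
    - {"tx":-1,"ty":-9.5,"tz":-9,"turn":6,"jaw":-0.8}
    - {"tx":-1.2,"ty":-13,"tz":-9,"turn":9,"jaw":-0.8}

```text
time_s: 4.52
position: [0.5255, 0.2263, 0.1261]
tool_rot: [[-0.996, 0.088, 0.001], [0.088, 0.996, -0.003], [-0.001, -0.002, -1.0]]
ft_force: [1.1, 0.1, -3.8]
grip_width: 0.019
```

```bash
python3 -c "
from h import *
go(.5435,.0773,.12,173.5)"
```

```text
t 4.52 p [0.5255 0.2263 0.1261] yaw 174.95 w 0.019 F [ 1.1  0.1 -3.8] q6 -73.4
-> tx ty tz [ -3.11 -14.68   0.65] turn 1.5
```

Call:
apply_moves:
  motion:
    - {"tx":-0.8,"ty":-3.7,"tz":0.3,"turn":1.5,"jaw":-0.8}
    - {"tx":-1.6,"ty":-7.4,"tz":0.6,"turn":1.5,"jaw":-0.8}
    - {"tx":-2.4,"ty":-11,"tz":0.6,"turn":1.5,"jaw":-0.8}
    - {"tx":-3.1,"ty":-14.7,"tz":0.6,"turn":1.5,"jaw":-0.8}
    - {"tx":-3.1,"ty":-14.7,"tz":0.6,"turn":1.5,"jaw":-0.8}

```text
time_s: 4.93
position: [0.5444, 0.0712, 0.1212]
tool_rot: [[-0.993, 0.119, 0.002], [0.119, 0.993, -0.005], [-0.003, -0.004, -1.0]]
ft_force: [0.3, -0.0, -3.0]
grip_width: 0.0189
```

Call:
apply_moves:
  motion:
    - {"tx":0,"ty":0,"tz":0,"turn":0,"jaw":-0.8}

```text
time_s: 5.02
position: [0.5445, 0.0699, 0.1216]
tool_rot: [[-0.992, 0.122, 0.003], [0.122, 0.992, -0.004], [-0.003, -0.004, -1.0]]
ft_force: [-1.0, 0.5, -3.6]
grip_width: 0.0187
```

```bash
cat > blk.py <<'E'
from h import *
# lever block in top view, between the ears, and the ears
I,E=snap('top');P=cloud('top',E);p=np.array(telemetry.observe()['position'])
import sys
lo,hi=float(sys.argv[1]),float(sys.argv[2])
X=P[(E>0)&(P[...,2]>lo)&(P[...,2]<hi)&(P[...,0]>.585)&(P[...,0]<.67)&(P[...,1]>0)&(P[...,1]<.13)]
r=cv2.minAreaRect((X[:,:2]*1000).astype(np.float32)) if len(X) else None
print(len(X),X.mean(0).round(4) if len(X) else '',r)
H=np.array([.628,.0677]);a=np.radians(-6.5);ux=np.array([np.cos(a),np.sin(a)]);uy=np.array([-ux[1],ux[0]])
L=(X[:,:2]-H)*1000;print('press frame x',np.percentile(L@ux,[2,50,98]).round(1),'y',np.percentile(L@uy,[2,50,98]).round(1),'z',np.percentile(X[:,2],[5,50,95]).round(4))
g=H+ux*-.085;print('cup target',g.round(4));go(*g,.042,173.5)
E
python3 blk.py .115 .18
```

```text
7 [0.6471 0.0651 0.1598] ((646.93505859375, 64.27605438232422), (24.782197952270508, 0.7106021046638489), 83.27645111083984)
press frame x [18.8 19.5 19.6] y [-13.4   4.2  10.9] z [0.158  0.1595 0.1618]
cup target [0.5435 0.0773]
t 5.07 p [0.5447 0.0698 0.1217] yaw 173.01 w 0.0186 F [ 0.1 -1.2 -3.5] q6 -87.8
-> tx ty tz [0.23 0.77 7.97] turn -0.5
```

Call:
apply_moves:
  motion:
    - {"tx":0.2,"ty":0.8,"tz":1,"turn":-0.5,"jaw":-0.8}
    - {"tx":0.2,"ty":0.8,"tz":2.5,"turn":-0.5,"jaw":-0.8}
    - {"tx":0.2,"ty":0.8,"tz":3.4,"turn":-0.5,"jaw":-0.8}
    - {"tx":0.2,"ty":0.8,"tz":3.4,"turn":-0.5,"jaw":-0.8}
    - {"tx":0.2,"ty":0.8,"tz":3.4,"turn":-0.5,"jaw":-0.8}

```text
time_s: 5.48
position: [0.5435, 0.0787, 0.0873]
tool_rot: [[-0.994, 0.112, 0.002], [0.112, 0.994, -0.005], [-0.003, -0.005, -1.0]]
ft_force: [-0.5, 0.8, -3.4]
grip_width: 0.0186
```

```bash
sed -i "s/^I,E=snap('top');P=cloud('top',E)/n=sys.argv[3];I,E=snap(n);P=cloud(n,E)/; s/^from h import \*/from h import *\nimport sys/" blk.py
python3 blk.py .112 .15 scene; python3 blk.py .076 .087 scene;python3 blk.py .112 .15 top
```

```text
232 [0.6256 0.0709 0.1231] ((618.7708129882812, 69.88062286376953), (43.81685256958008, 66.82024383544922), 84.11986541748047)
press frame x [-39.9  -0.6  20.1] y [-18.7   3.2  22.3] z [0.114  0.1239 0.1284]
cup target [0.5435 0.0773]
t 5.53 p [0.5439 0.0785 0.0879] yaw 173.58 w 0.0188 F [-0.7 -0.3 -4.2] q6 -87.4
-> tx ty tz [ 0.04 -0.1   4.59] turn 0.1
79 [0.6355 0.0834 0.0812] ((628.9889526367188, 68.96525573730469), (72.91015625, 43.63371276855469), 84.22499084472656)
press frame x [-18.1   8.6  22.3] y [-34.7  29.5  37.4] z [0.0769 0.0813 0.0855]
cup target [0.5435 0.0773]
t 5.58 p [0.5441 0.0783 0.0882] yaw 173.56 w 0.0188 F [ 0.8  0.4 -3.4] q6 -87.4
-> tx ty tz [ 0.07 -0.08  4.62] turn 0.1
31 [0.6443 0.0677 0.1267] ((644.0081176757812, 65.87364196777344), (39.80022430419922, 4.74165153503418), 84.63662719726562)
press frame x [13.9 16.2 18.4] y [-18.4   1.3  19.7] z [0.124  0.127  0.1292]
cup target [0.5435 0.0773]
t 5.63 p [0.5441 0.0781 0.0883] yaw 173.54 w 0.0187 F [-0.6 -0.2 -2.9] q6 -87.4
-> tx ty tz [ 0.07 -0.06  4.63] turn 0.0
```

Block and ears line up: the block's y-centre is within about 1 mm of centre against 3 mm of play, and its front edge is at x=+18. Lowering.

Call:
apply_moves:
  motion:
    - {"tx":0.05,"ty":-0.05,"tz":1,"turn":0,"jaw":-0.8}
    - {"tx":0.05,"ty":-0.05,"tz":2,"turn":0,"jaw":-0.8}
    - {"tx":0.05,"ty":-0.05,"tz":3,"turn":0,"jaw":-0.8}
    - {"tx":0.05,"ty":-0.05,"tz":4,"turn":0,"jaw":-0.8}
    - {"tx":0.05,"ty":-0.05,"tz":4.3,"turn":0,"jaw":-0.8}

```text
time_s: 6.05
position: [0.543, 0.0774, 0.0433]
tool_rot: [[-0.994, 0.113, 0.001], [0.113, 0.994, -0.005], [-0.002, -0.005, -1.0]]
ft_force: [-3.8, -0.4, 14.0]
grip_width: 0.0187
```

Call:
apply_moves:
  motion:
    - {"tx":0,"ty":0,"tz":0.1,"turn":0,"jaw":-0.8}
    - {"tx":0,"ty":0,"tz":0.2,"turn":0,"jaw":-0.8}
    - {"tx":0,"ty":0,"tz":0.3,"turn":0,"jaw":-0.8}

```text
time_s: 6.3
position: [0.5431, 0.0774, 0.0432]
tool_rot: [[-0.994, 0.112, 0.003], [0.112, 0.994, -0.005], [-0.003, -0.005, -1.0]]
ft_force: [-14.1, -1.2, 38.4]
grip_width: 0.0191
```

```bash
python3 blk.py .072 .1 scene; python3 blk.py .077 .1 top
```

```text
323 [0.6272 0.0701 0.0798] ((618.8587646484375, 69.12005615234375), (75.61138916015625, 64.99153900146484), 85.29447937011719)
press frame x [-37.4   0.   20.9] y [-34.3   1.9  37.4] z [0.0738 0.0802 0.0847]
cup target [0.5435 0.0773]
t 6.35 p [0.5431 0.0773 0.0432] yaw 173.54 w 0.0183 F [-10.5   0.1  27.7] q6 -87.5
-> tx ty tz [-0.05  0.01  0.12] turn 0.0
93 [0.6427 0.069  0.0812] ((643.3892211914062, 66.03384399414062), (71.09428405761719, 11.682340621948242), 85.30641174316406)
press frame x [ 9.3 14.4 20.1] y [-33.4   3.5  34.8] z [0.0782 0.0811 0.0842]
cup target [0.5435 0.0773]
t 6.4 p [0.5431 0.0773 0.0432] yaw 173.55 w 0.0188 F [-10.6  -0.5  28.7] q6 -87.5
-> tx ty tz [-0.05  0.    0.12] turn 0.0
```

Contact is firm and the block top is at about 80 mm as expected, so it is seated. Release and rise.

Call:
apply_moves:
  motion:
    - {"tx":0,"ty":0,"tz":-0.1,"turn":0,"jaw":-0.8}
    - {"tx":0,"ty":0,"tz":-0.1,"turn":0,"jaw":0}
    - {"tx":0,"ty":0,"tz":-0.1,"turn":0,"jaw":0}
    - {"tx":0,"ty":0,"tz":-0.1,"turn":0,"jaw":0}
    - {"tx":0,"ty":0,"tz":-2,"turn":0,"jaw":0}

```text
time_s: 6.82
position: [0.5414, 0.0775, 0.0604]
tool_rot: [[-0.994, 0.113, -0.003], [0.113, 0.994, -0.005], [0.002, -0.005, -1.0]]
ft_force: [0.8, -0.4, -0.3]
grip_width: 0.0431
```

Call:
apply_moves:
  motion:
    - {"tx":0,"ty":0,"tz":-4,"turn":0,"jaw":0}
    - {"tx":0,"ty":0,"tz":-8,"turn":0,"jaw":0}
    - {"tx":0,"ty":-4,"tz":-9,"turn":7,"jaw":0}
    - {"tx":0,"ty":-8,"tz":-9,"turn":14,"jaw":0}
    - {"tx":0,"ty":-12,"tz":-9,"turn":21,"jaw":0}

```text
time_s: 7.23
position: [0.5284, -0.0424, 0.1519]
tool_rot: [[-0.885, 0.465, -0.001], [0.465, 0.885, -0.006], [-0.002, -0.005, -1.0]]
ft_force: [1.0, -0.8, -1.1]
grip_width: 0.0427
```

```bash
python3 -c "
from h import *
# shoulder .5145,-.3475 ; grip 24mm ahead
a=np.radians(-18.7);u=np.array([np.cos(a),np.sin(a)])
g=np.array([.5571,-.3621])-u*.021;print(g)
go(*g,.1,-18.7)
s=telemetry.observe();print(s['q'])
J,E=snap('top');P=cloud('top',E)
H=np.array([.628,.0677]);a=np.radians(-6.5);ux=np.array([np.cos(a),np.sin(a)]);uy=np.array([-ux[1],ux[0]])
L=(P[...,:2]-H)*1000;x=L@ux;y=L@uy;z=P[...,2]
for nm,m in (('block',(abs(x)<30)&(abs(y)<23)&(z>.07)),('ears',(abs(x)<30)&(abs(y)>23)&(abs(y)<45)&(z>.075)),('bar',(x<-25)&(x>-120)&(abs(y)<20)&(z>.066)),('grip',(x<-127)&(abs(y)<40)&(x>-220)&(z>.05))):
    print(nm,m.sum(),'x',np.percentile(x[m],[2,98]).round(1),'y',np.percentile(y[m],[2,50,98]).round(1),'z',np.percentile(z[m],[5,50,95]).round(4))
"
```

```text
[ 0.53720858 -0.35536713]
t 7.23 p [ 0.5284 -0.0424  0.1519] yaw 152.3 w 0.0427 F [ 1.  -0.8 -1.1] q6 -79.4
-> tx ty tz [-15.32 -27.27   5.37] turn 171.0
[-17.21991489  23.24021806  83.86682345  -0.34731038  72.82705634
 -79.41744546]
block 310 x [-27.9  17.9] y [-21.5  -1.5  19. ] z [0.0749 0.0801 0.0832]
ears 176 x [-19.8  19.4] y [-35.6  23.9  35.6] z [0.0785 0.0821 0.0849]
bar 332 x [-118.2  -27.2] y [-11.8  -2.2   7.5] z [0.0736 0.0763 0.0796]
grip 312 x [-203.6 -128.5] y [-39.5  -4.1   9.3] z [0.0679 0.0755 0.0819]
```

The lever lies in place: block centre y -1 mm, front edge x +18, top at 80 mm. Next I go to the pin, which needs a long turn.

Call:
apply_moves:
  motion:
    - {"tx":-2,"ty":-3.5,"tz":0,"turn":7,"jaw":0}
    - {"tx":-4,"ty":-7,"tz":0,"turn":14,"jaw":0}
    - {"tx":-6,"ty":-10.5,"tz":0,"turn":21,"jaw":0}
    - {"tx":-8,"ty":-14,"tz":0,"turn":28,"jaw":0}
    - {"tx":-10,"ty":-17.5,"tz":0,"turn":35,"jaw":0}

```text
time_s: 7.7
position: [0.5322, -0.2517, 0.1526]
tool_rot: [[-0.444, 0.896, -0.002], [0.896, 0.444, -0.008], [-0.006, -0.005, -1.0]]
ft_force: [1.6, -0.0, 0.3]
grip_width: 0.0426
```

Call:
apply_moves:
  motion:
    - {"tx":0,"ty":0,"tz":0,"turn":7,"jaw":0}
    - {"tx":0,"ty":0,"tz":0,"turn":14,"jaw":0}
    - {"tx":0,"ty":0,"tz":0,"turn":21,"jaw":0}
    - {"tx":0,"ty":0,"tz":0,"turn":28,"jaw":0}
    - {"tx":0,"ty":0,"tz":0,"turn":35,"jaw":0}

```text
time_s: 8.12
position: [0.5322, -0.2519, 0.152]
tool_rot: [[0.156, 0.988, -0.003], [0.988, -0.156, -0.008], [-0.008, -0.001, -1.0]]
ft_force: [-0.5, -0.0, -0.4]
grip_width: 0.0423
```

Call:
apply_moves:
  motion:
    - {"tx":0,"ty":0,"tz":0,"turn":7,"jaw":0}
    - {"tx":0,"ty":0,"tz":0,"turn":14,"jaw":0}
    - {"tx":0,"ty":0,"tz":0,"turn":21,"jaw":0}
    - {"tx":0,"ty":0,"tz":0,"turn":28,"jaw":0}
    - {"tx":0,"ty":0,"tz":0,"turn":35,"jaw":0}

```text
time_s: 8.53
position: [0.5323, -0.2519, 0.1515]
tool_rot: [[0.699, 0.715, -0.003], [0.715, -0.699, -0.007], [-0.007, 0.003, -1.0]]
ft_force: [-0.5, -0.3, -0.8]
grip_width: 0.0427
```

Call:
apply_moves:
  motion:
    - {"tx":0,"ty":0,"tz":0,"turn":7,"jaw":0}
    - {"tx":0,"ty":0,"tz":0,"turn":14,"jaw":0}
    - {"tx":0,"ty":0,"tz":0,"turn":21,"jaw":0}
    - {"tx":0,"ty":0,"tz":0,"turn":28,"jaw":0}
    - {"tx":0,"ty":0,"tz":0,"turn":35,"jaw":0}

```text
time_s: 8.95
position: [0.5323, -0.252, 0.1509]
tool_rot: [[0.984, 0.179, -0.004], [0.179, -0.984, -0.007], [-0.005, 0.006, -1.0]]
ft_force: [-0.2, 0.5, -0.7]
grip_width: 0.0428
```

```bash
python3 -c "
from h import *
go(.5372,-.3554,.08,-18.7)"
```

```text
t 8.95 p [ 0.5323 -0.252   0.1509] yaw 10.33 w 0.0428 F [-0.2  0.5 -0.7] q6 43.1
-> tx ty tz [-1.34 10.22  7.16] turn 29.0
```

Call:
apply_moves:
  motion:
    - {"tx":-0.3,"ty":2.5,"tz":0,"turn":7,"jaw":0}
    - {"tx":-0.6,"ty":5,"tz":0,"turn":14,"jaw":0}
    - {"tx":-1,"ty":7.5,"tz":1,"turn":21,"jaw":0}
    - {"tx":-1.3,"ty":10.2,"tz":3,"turn":29,"jaw":0}
    - {"tx":-1.3,"ty":10.2,"tz":5,"turn":29,"jaw":0}

```text
time_s: 9.37
position: [0.5377, -0.3598, 0.1007]
tool_rot: [[0.944, -0.329, -0.002], [-0.329, -0.944, -0.01], [0.001, 0.01, -1.0]]
ft_force: [-0.2, -0.0, -0.7]
grip_width: 0.0429
```

Call:
apply_moves:
  motion:
    - {"tx":0,"ty":0,"tz":0,"turn":0,"jaw":0}

```text
time_s: 9.45
position: [0.5361, -0.3594, 0.096]
tool_rot: [[0.944, -0.331, -0.007], [-0.331, -0.944, -0.004], [-0.005, 0.007, -1.0]]
ft_force: [-0.3, 1.5, -0.1]
grip_width: 0.0427
```

```bash
python3 -c "
from h import *
tips();go(.5372,-.3554,-.004,-18.7)
crop('s4.png',(190,130,290,230),(430,160,510,260))"
```

```text
TCP [ 0.5361 -0.3594  0.096 ] w 0.0427 tip z-TCPz [0.0162 0.0176 0.0177 0.0179 0.0181 0.0187 0.0193 0.0221 0.0221 0.0226
 0.0229 0.0229]
[[0.531, -0.382, 0.112], [0.55, -0.333, 0.114], [0.538, -0.381, 0.114], [0.526, -0.378, 0.114], [0.551, -0.336, 0.114], [0.535, -0.383, 0.115]]
t 9.5 p [ 0.5367 -0.3602  0.0981] yaw -19.29 w 0.0426 F [-0.6  0.6  0.1] q6 65.3
-> tx ty tz [-0.08 -0.55 10.21] turn -0.6
```

View pics/s4.png

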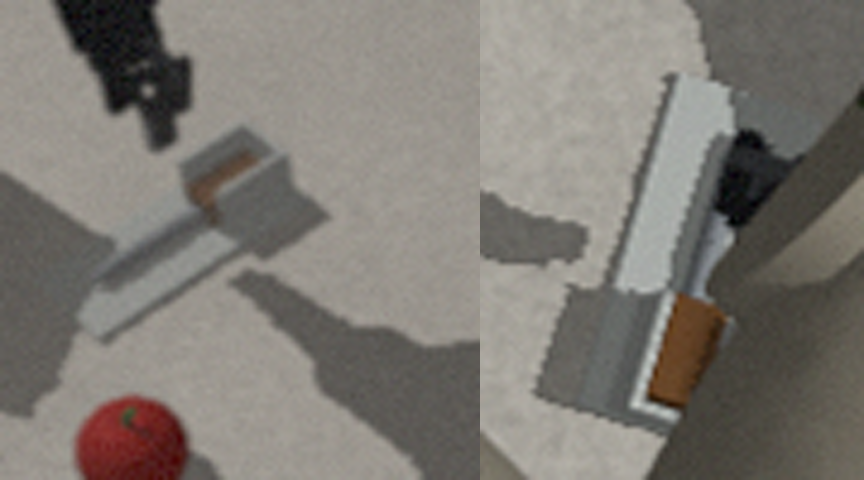

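The open gripper hangs above the shaft ahead of the pocket (right crop about (750,180)), and the handle is still in the pocket at (690,345). Descending onto the shaft.

Call:
apply_moves:
  motion:
    - {"tx":-0.1,"ty":-0.5,"tz":2,"turn":-0.6,"jaw":0}
    - {"tx":-0.1,"ty":-0.5,"tz":5,"turn":-0.6,"jaw":0}
    - {"tx":-0.1,"ty":-0.5,"tz":7.5,"turn":-0.6,"jaw":0}
    - {"tx":-0.1,"ty":-0.5,"tz":8.8,"turn":-0.6,"jaw":0}
    - {"tx":-0.1,"ty":-0.5,"tz":8.8,"turn":-0.6,"jaw":0}

```text
time_s: 10.02
position: [0.5381, -0.3542, 0.0118]
tool_rot: [[0.949, -0.317, -0.004], [-0.317, -0.948, -0.008], [-0.001, 0.009, -1.0]]
ft_force: [0.8, 0.5, -0.3]
grip_width: 0.0427
```

```bash
python3 -c "
from h import *
go(.5372,-.3554,-.005,-18.7)"
```

```text
t 10.02 p [ 0.5381 -0.3542  0.0118] yaw -18.46 w 0.0427 F [ 0.8  0.5 -0.3] q6 65.0
-> tx ty tz [-0.05  0.13  1.68] turn 0.2
```

Call:
apply_moves:
  motion:
    - {"tx":-0.05,"ty":0.13,"tz":0.8,"turn":0.2,"jaw":0}
    - {"tx":-0.05,"ty":0.13,"tz":1.3,"turn":0.2,"jaw":0}
    - {"tx":-0.05,"ty":0.13,"tz":1.6,"turn":0.2,"jaw":0}
    - {"tx":-0.05,"ty":0.13,"tz":1.6,"turn":0.2,"jaw":0}

```text
time_s: 10.35
position: [0.5373, -0.3554, -0.004]
tool_rot: [[0.948, -0.32, -0.004], [-0.32, -0.947, -0.008], [-0.001, 0.009, -1.0]]
ft_force: [-0.0, 0.3, 0.3]
grip_width: 0.0429
```

Call:
apply_moves:
  motion:
    - {"tx":0,"ty":0,"tz":0,"turn":0,"jaw":-1}
    - {"tx":0,"ty":0,"tz":0,"turn":0,"jaw":-1}
    - {"tx":0,"ty":0,"tz":0,"turn":0,"jaw":-1}
    - {"tx":0,"ty":0,"tz":0,"turn":0,"jaw":-1}
    - {"tx":0,"ty":0,"tz":0,"turn":0,"jaw":-1}

```text
time_s: 10.77
position: [0.5376, -0.3557, -0.0032]
tool_rot: [[0.947, -0.32, -0.003], [-0.32, -0.947, -0.009], [0.0, 0.009, -1.0]]
ft_force: [-0.5, -0.2, 5.4]
grip_width: 0.0116
```

```bash
python3 -c "
from h import *
go(.5372,-.3554,.10,-18.7)"
```

```text
t 10.77 p [ 0.5376 -0.3557 -0.0032] yaw -18.65 w 0.0116 F [-0.5 -0.2  5.4] q6 65.1
-> tx ty tz [ -0.04   0.08 -10.32] turn 0.0
```

Call:
apply_moves:
  motion:
    - {"tx":0,"ty":0,"tz":-1,"turn":0,"jaw":-1}
    - {"tx":0,"ty":0,"tz":-2.5,"turn":0,"jaw":-1}
    - {"tx":0,"ty":0,"tz":-4.5,"turn":0,"jaw":-1}
    - {"tx":0,"ty":0,"tz":-7,"turn":0,"jaw":-1}
    - {"tx":0,"ty":0,"tz":-10,"turn":0,"jaw":-1}

```text
time_s: 11.18
position: [0.5371, -0.3541, 0.0968]
tool_rot: [[0.947, -0.32, -0.005], [-0.32, -0.947, -0.007], [-0.003, 0.008, -1.0]]
ft_force: [0.2, -0.7, -1.6]
grip_width: 0.0114
```

```bash
cat > pin.py <<'E'
from h import *
# held pin: handle (brown) and points around TCP
s=telemetry.observe();p=np.array(s['position'])
for n in('scene','top'):
    I,D=snap(n);P=cloud(n,D);h=cv2.cvtColor(I,cv2.COLOR_RGB2HSV)
    m=(D>0)&(h[...,1]>90)&(h[...,0]<25)&(np.hypot(P[...,0]-p[0],P[...,1]-p[1])<.13)&(P[...,2]<p[2]+.06)
    X=P[m]
    if len(X)>10:
        r=cv2.minAreaRect((X[:,:2]*1000).astype(np.float32));print(n,len(X),'z',np.percentile(X[:,2],[3,50,97]).round(4),'c',X.mean(0).round(4),np.round(r[0],1),np.round(r[1],1),round(r[2],1))
E
python3 pin.py; python3 -c "
from h import *
go(.585,-.16,.1,83.5)"
```

```text
scene 71 z [0.1216 0.1287 0.1337] c [ 0.4886 -0.3314  0.1286] [ 490.8 -335. ] [27.2 51.7] 74.8
t 11.28 p [ 0.5395 -0.3562  0.1022] yaw -18.64 w 0.0114 F [-0.3 -1.5 -2. ] q6 65.1
-> tx ty tz [ -1.96 -20.04  -0.06] turn -102.1
```

The pin is held and lifted. I'll carry it to free counter at about (0.56, -0.16), turning it to point along the press's +y.

Call:
apply_moves:
  motion:
    - {"tx":-0.8,"ty":-4,"tz":0,"turn":-7,"jaw":-1}
    - {"tx":-1.7,"ty":-8,"tz":0,"turn":-14,"jaw":-1}
    - {"tx":-2.5,"ty":-12,"tz":0,"turn":-21,"jaw":-1}
    - {"tx":-3.4,"ty":-16,"tz":0,"turn":-28,"jaw":-1}
    - {"tx":-4.3,"ty":-19.3,"tz":0,"turn":-35,"jaw":-1}

```text
time_s: 11.7
position: [0.5599, -0.1567, 0.0987]
tool_rot: [[0.958, 0.288, 0.003], [0.288, -0.958, -0.014], [-0.002, 0.014, -1.0]]
ft_force: [0.7, 0.2, -3.0]
grip_width: 0.0113
```

Call:
apply_moves:
  motion:
    - {"tx":0,"ty":0,"tz":0,"turn":-7,"jaw":-1}
    - {"tx":0,"ty":0,"tz":0,"turn":-14,"jaw":-1}
    - {"tx":0,"ty":0,"tz":0,"turn":-21,"jaw":-1}
    - {"tx":0,"ty":0,"tz":0,"turn":-28,"jaw":-1}
    - {"tx":0,"ty":0,"tz":0,"turn":-35,"jaw":-1}

```text
time_s: 12.12
position: [0.5595, -0.1563, 0.098]
tool_rot: [[0.614, 0.789, 0.001], [0.789, -0.614, -0.013], [-0.01, 0.009, -1.0]]
ft_force: [0.4, -0.0, -3.3]
grip_width: 0.0115
```

Call:
apply_moves:
  motion:
    - {"tx":0,"ty":0,"tz":0,"turn":-7,"jaw":-1}
    - {"tx":0,"ty":0,"tz":0,"turn":-14,"jaw":-1}
    - {"tx":0,"ty":0,"tz":0,"turn":-21,"jaw":-1}
    - {"tx":0,"ty":0,"tz":0,"turn":-28,"jaw":-1}
    - {"tx":0,"ty":0,"tz":0,"turn":-33,"jaw":-1}

```text
time_s: 12.53
position: [0.5589, -0.156, 0.0973]
tool_rot: [[0.079, 0.997, -0.0], [0.997, -0.079, -0.012], [-0.012, 0.001, -1.0]]
ft_force: [0.2, 0.1, -2.8]
grip_width: 0.0112
```

```bash
python3 pin.py; python3 -c "
from h import *
go(.56,-.16,.01,83.5);print(telemetry.observe()['tool_rot'])
crop('s5.png',(210,150,330,270),(350,130,470,250))"
```

```text
scene 39 z [0.1173 0.1297 0.1343] c [ 0.5611 -0.2143  0.1273] [ 558.6 -206.3] [50.9 26.7] 79.6
top 28 z [0.1118 0.1265 0.1326] c [ 0.5413 -0.2115  0.1247] [ 542.6 -212.5] [27.3  5. ] 85.4
t 12.63 p [ 0.559  -0.1561  0.0974] yaw 85.15 w 0.011 F [ 0.2  0.8 -2.9] q6 -21.9
-> tx ty tz [-0.27  0.13  8.74] turn 1.6
[[ 8.45930277e-02  9.96415558e-01 -2.36346207e-04]
 [ 9.96339549e-01 -8.45895002e-02 -1.23336979e-02]
 [-1.23094808e-02  8.07863771e-04 -9.99923909e-01]]
```

View pics/s5.png

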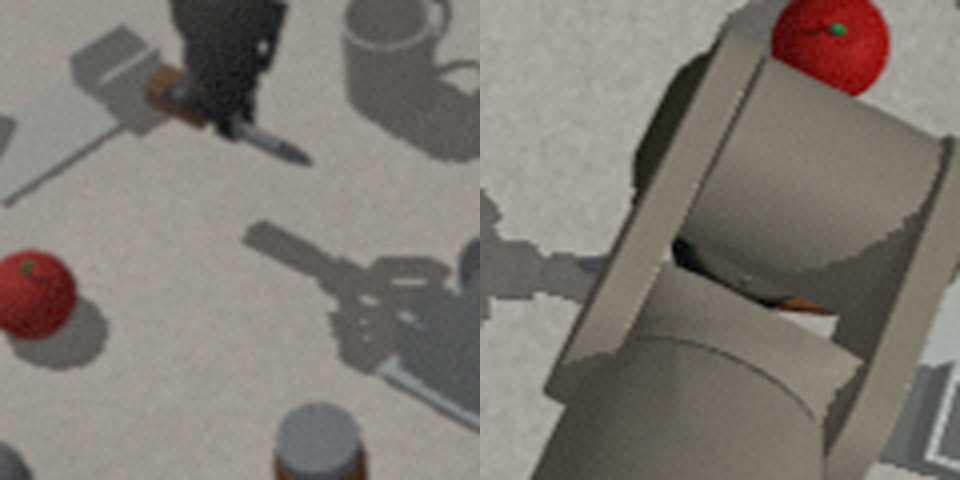

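The pin hangs level, with its tip at left crop (310,160) and its handle at (170,95), and the counter below is free. Laying it down.

Call:
apply_moves:
  motion:
    - {"tx":-0.3,"ty":0.1,"tz":2.5,"turn":1.6,"jaw":-1}
    - {"tx":-0.3,"ty":0.1,"tz":5.5,"turn":1.6,"jaw":-1}
    - {"tx":-0.3,"ty":0.1,"tz":8,"turn":1.6,"jaw":-1}
    - {"tx":-0.3,"ty":0.1,"tz":9.7,"turn":1.6,"jaw":-1}
    - {"tx":-0.3,"ty":0.1,"tz":9.9,"turn":1.6,"jaw":-1}

```text
time_s: 13.15
position: [0.5581, -0.1597, -0.0047]
tool_rot: [[0.119, 0.993, -0.005], [0.993, -0.119, -0.01], [-0.01, -0.004, -1.0]]
ft_force: [-1.0, 0.6, -3.1]
grip_width: 0.0116
```

Call:
apply_moves:
  motion:
    - {"tx":0,"ty":0,"tz":0,"turn":0,"jaw":-1}

```text
time_s: 13.23
position: [0.5581, -0.1597, -0.0049]
tool_rot: [[0.12, 0.993, -0.006], [0.993, -0.12, -0.009], [-0.01, -0.005, -1.0]]
ft_force: [0.3, 0.3, -2.5]
grip_width: 0.0113
```

```bash
python3 pin.py; python3 -c "
from h import *
go(.56,-.16,-.008,83.5)"
```

```text
scene 38 z [0.0229 0.0279 0.0324] c [ 0.5535 -0.2264  0.0278] [ 555.7 -221.1] [36.8 29.5] 66.1
t 13.33 p [ 0.5584 -0.1598 -0.004 ] yaw 83.13 w 0.0112 F [-0.4  0.  -1.6] q6 -20.0
-> tx ty tz [-0.    0.17  0.4 ] turn -0.4
```

Call:
apply_moves:
  motion:
    - {"tx":0,"ty":0,"tz":0.2,"turn":0,"jaw":-1}
    - {"tx":0,"ty":0,"tz":0.4,"turn":0,"jaw":-1}
    - {"tx":0,"ty":0,"tz":0.5,"turn":0,"jaw":-1}
    - {"tx":0,"ty":0,"tz":0.5,"turn":0,"jaw":-1}

```text
time_s: 13.67
position: [0.5584, -0.1599, -0.0088]
tool_rot: [[0.12, 0.993, -0.005], [0.993, -0.12, -0.01], [-0.011, -0.003, -1.0]]
ft_force: [0.6, -0.7, -2.9]
grip_width: 0.0114
```

```bash
python3 -c "
from h import *
go(.56,-.16,-.008,83.5)"
```

```text
t 13.67 p [ 0.5584 -0.1599 -0.0088] yaw 83.12 w 0.0114 F [ 0.6 -0.7 -2.9] q6 -20.0
-> tx ty tz [ 0.    0.16 -0.08] turn -0.4
```

Call:
apply_moves:
  motion:
    - {"tx":0,"ty":0,"tz":0.1,"turn":0,"jaw":-1}
    - {"tx":0,"ty":0,"tz":0.2,"turn":0,"jaw":-1}
    - {"tx":0,"ty":0,"tz":0.2,"turn":0,"jaw":-1}

```text
time_s: 13.92
position: [0.5585, -0.1599, -0.0092]
tool_rot: [[0.12, 0.993, -0.004], [0.993, -0.12, -0.011], [-0.011, -0.002, -1.0]]
ft_force: [-4.4, 1.2, 11.5]
grip_width: 0.0112
```

Call:
apply_moves:
  motion:
    - {"tx":0,"ty":0,"tz":0,"turn":0,"jaw":-0.4}
    - {"tx":0,"ty":0,"tz":0,"turn":0,"jaw":-0.2}
    - {"tx":0,"ty":0,"tz":0,"turn":0,"jaw":0}
    - {"tx":0,"ty":0,"tz":-1,"turn":0,"jaw":0}
    - {"tx":0,"ty":0,"tz":-3,"turn":0,"jaw":0}

```text
time_s: 14.33
position: [0.5576, -0.1591, 0.0196]
tool_rot: [[0.12, 0.993, -0.008], [0.993, -0.12, -0.009], [-0.01, -0.006, -1.0]]
ft_force: [0.4, 1.4, 0.4]
grip_width: 0.0429
```

Call:
apply_moves:
  motion:
    - {"tx":0,"ty":0,"tz":-3,"turn":0,"jaw":0.2}
    - {"tx":1,"ty":0,"tz":-6,"turn":0,"jaw":0.2}
    - {"tx":5,"ty":0,"tz":-7,"turn":0,"jaw":0.2}
    - {"tx":7,"ty":0,"tz":-7,"turn":0,"jaw":0.2}
    - {"tx":7,"ty":0,"tz":-7,"turn":0,"jaw":0.2}

```text
time_s: 14.75
position: [0.5668, -0.0857, 0.0906]
tool_rot: [[0.116, 0.993, -0.006], [0.993, -0.116, -0.009], [-0.009, -0.005, -1.0]]
ft_force: [0.5, 0.2, 0.8]
grip_width: 0.0512
```

```bash
cat > pin2.py <<'E'
from h import *
for n in('scene','top'):
    I,D=snap(n);P=cloud(n,D);h=cv2.cvtColor(I,cv2.COLOR_RGB2HSV)
    box=(D>0)&(P[...,0]>.5)&(P[...,0]<.62)&(P[...,1]>-.27)&(P[...,1]<-.05)
    for nm,m in(('handle',box&(h[...,1]>90)&(h[...,0]<25)&(P[...,2]<.04)),('shaft',box&(h[...,1]<60)&(P[...,2]>.005)&(P[...,2]<.03)&(P[...,1]>-.186))):
        X=P[m]
        if len(X)>10:
            r=cv2.minAreaRect((X[:,:2]*1000).astype(np.float32));print(n,nm,len(X),'z',np.percentile(X[:,2],[3,50,97]).round(4),np.round(r[0],1),np.round(r[1],1),round(r[2],1))
E
python3 pin2.py; python3 -c "
from h import *
go(.5550,-.2115,.05,83.1)"
```

```text
scene handle 133 z [0.0101 0.0228 0.0282] [ 557.5 -210.7] [53.3 32.7] 86.2
scene shaft 127 z [0.0052 0.0112 0.0175] [ 568.2 -120. ] [130.5  89.8] 89.1
top handle 122 z [0.0135 0.0241 0.0281] [ 550.1 -225.1] [27.3 27.7] 82.4
top shaft 68 z [0.0082 0.0134 0.0172] [ 569.5 -110.3] [117.4  14.1] 78.0
t 14.85 p [ 0.5665 -0.0886  0.0895] yaw 83.21 w 0.0514 F [-0.4 -0.6 -0.5] q6 -13.3
-> tx ty tz [-12.3    0.33   4.07] turn 0.1
```

The pin lies on the counter with its handle at (0.552, -0.2115) and yaw 83°, consistent with where I set it down. Moving over the handle.

Call:
apply_moves:
  motion:
    - {"tx":-3.5,"ty":0.1,"tz":0,"turn":0,"jaw":0.3}
    - {"tx":-7,"ty":0.1,"tz":0,"turn":0,"jaw":0.3}
    - {"tx":-10.5,"ty":0,"tz":1,"turn":0,"jaw":0.3}
    - {"tx":-12.3,"ty":0,"tz":4,"turn":0,"jaw":0.3}
    - {"tx":-12.3,"ty":0,"tz":4,"turn":0,"jaw":0.3}

```text
time_s: 15.27
position: [0.5489, -0.215, 0.0464]
tool_rot: [[0.124, 0.992, -0.013], [0.992, -0.124, -0.006], [-0.008, -0.012, -1.0]]
ft_force: [-1.6, 0.2, -1.2]
grip_width: 0.0555
```

Call:
apply_moves:
  motion:
    - {"tx":0,"ty":0,"tz":0,"turn":0,"jaw":0.3}

```text
time_s: 15.35
position: [0.5481, -0.216, 0.0456]
tool_rot: [[0.126, 0.992, -0.015], [0.992, -0.126, -0.005], [-0.007, -0.014, -1.0]]
ft_force: [0.3, 1.1, 0.3]
grip_width: 0.0556
```

```bash
python3 pin2.py; python3 -c "
from h import *
tips();go(.552,-.2115,-.010,83.1)"
```

```text
scene handle 130 z [0.0098 0.0231 0.0284] [ 556.3 -209.5] [54.4 30.1] 81.9
scene shaft 145 z [0.0053 0.0103 0.0176] [ 554.3 -118.3] [134.6 106. ] 89.1
top shaft 196 z [0.0052 0.0123 0.0173] [ 559.  -118.5] [131.   98.1] 87.6
TCP [ 0.5486 -0.2154  0.0463] w 0.0555 tip z-TCPz [-0.0199 -0.0199 -0.0196 -0.0196 -0.0193 -0.0193 -0.0191 -0.0189 -0.0186
 -0.0185 -0.0185 -0.0184]
[[0.548, -0.191, 0.026], [0.544, -0.222, 0.026], [0.568, -0.202, 0.027], [0.545, -0.224, 0.027], [0.543, -0.21, 0.027], [0.545, -0.205, 0.027]]
t 15.5 p [ 0.549  -0.2149  0.0469] yaw 82.9 w 0.0554 F [ 0.4 -0.   0.7] q6 -25.1
-> tx ty tz [0.42 0.32 5.68] turn -0.2
```

Call:
apply_moves:
  motion:
    - {"tx":0.4,"ty":0.3,"tz":1.5,"turn":0,"jaw":0.3}
    - {"tx":0.4,"ty":0.3,"tz":3,"turn":0,"jaw":0.3}
    - {"tx":0.4,"ty":0.3,"tz":4.5,"turn":0,"jaw":0.3}
    - {"tx":0.4,"ty":0.3,"tz":5.5,"turn":0,"jaw":0.3}
    - {"tx":0.4,"ty":0.3,"tz":5.6,"turn":0,"jaw":0.3}

```text
time_s: 15.92
position: [0.5515, -0.2106, -0.0101]
tool_rot: [[0.123, 0.992, -0.014], [0.992, -0.123, -0.006], [-0.007, -0.013, -1.0]]
ft_force: [-0.6, 0.6, 0.0]
grip_width: 0.0557
```

Call:
apply_moves:
  motion:
    - {"tx":0,"ty":0,"tz":0,"turn":0,"jaw":-1}
    - {"tx":0,"ty":0,"tz":0,"turn":0,"jaw":-1}
    - {"tx":0,"ty":0,"tz":0,"turn":0,"jaw":-1}
    - {"tx":0,"ty":0,"tz":0,"turn":0,"jaw":-1}
  squeeze: 80

```text
time_s: 16.25
position: [0.5521, -0.2107, -0.0089]
tool_rot: [[0.122, 0.992, -0.012], [0.992, -0.122, -0.006], [-0.008, -0.012, -1.0]]
ft_force: [0.1, 2.3, 6.0]
grip_width: 0.0285
```

```bash
python3 pin2.py; python3 -c "
from h import *
go(.552,-.2115,.06,83.5);print(telemetry.observe()['tool_rot'])"
```

```text
scene handle 80 z [0.0141 0.0234 0.0288] [ 552.2 -197.9] [47.8 27.7] 43.0
scene shaft 125 z [0.0051 0.0105 0.017 ] [ 560.8 -119.1] [132.  118.3] 89.3
top shaft 159 z [0.0052 0.0122 0.0164] [ 567.1 -113.3] [106.5 107.9] 84.0
t 16.35 p [ 0.5521 -0.2107 -0.0089] yaw 82.97 w 0.0284 F [0.1 2.3 7.2] q6 -24.6
-> tx ty tz [-0.14 -0.08 -6.89] turn -0.5
[[ 0.122416    0.99240186 -0.01236383]
 [ 0.99244847 -0.12250027 -0.0063026 ]
 [-0.00776928 -0.01149892 -0.9999037 ]]
```

The handle is gripped (28.5 mm reading for 30). With the axis about 16 mm above the reported TCP, I'll lift to TCP z 0.046 and line up with the tip about 14 mm short of the ear.

Call:
apply_moves:
  motion:
    - {"tx":0,"ty":0,"tz":-2,"turn":-0.5,"jaw":-1}
    - {"tx":0,"ty":0,"tz":-5.5,"turn":-0.5,"jaw":-1}
    - {"tx":3,"ty":1.2,"tz":-5.5,"turn":-0.5,"jaw":-1}
    - {"tx":6,"ty":3,"tz":-5.5,"turn":-0.5,"jaw":-1}
    - {"tx":9,"ty":4.3,"tz":-5.5,"turn":-0.5,"jaw":-1}

```text
time_s: 16.77
position: [0.6075, -0.1258, 0.0458]
tool_rot: [[0.115, 0.993, -0.011], [0.993, -0.115, -0.007], [-0.008, -0.01, -1.0]]
ft_force: [0.6, -0.3, -2.5]
grip_width: 0.0285
```

```bash
python3 -c "
from h import *
go(.6086,-.1029,.0462,83.5);print(np.round(telemetry.observe()['tool_rot'],4))"
```

```text
t 16.77 p [ 0.6075 -0.1258  0.0458] yaw 83.38 w 0.0285 F [ 0.6 -0.3 -2.5] q6 -15.5
-> tx ty tz [ 2.29 -0.16 -0.06] turn -0.1
[[ 0.1152  0.9933 -0.0108]
 [ 0.9933 -0.1153 -0.007 ]
 [-0.0082 -0.0099 -0.9999]]
```

Call:
apply_moves:
  motion:
    - {"tx":0.8,"ty":-0.1,"tz":-0.06,"turn":-0.1,"jaw":-1}
    - {"tx":1.6,"ty":-0.16,"tz":-0.06,"turn":-0.1,"jaw":-1}
    - {"tx":2,"ty":-0.16,"tz":-0.06,"turn":-0.1,"jaw":-1}
    - {"tx":2,"ty":-0.16,"tz":-0.06,"turn":-0.1,"jaw":-1}

```text
time_s: 17.1
position: [0.6077, -0.1057, 0.0462]
tool_rot: [[0.113, 0.993, -0.011], [0.994, -0.113, -0.007], [-0.008, -0.011, -1.0]]
ft_force: [-0.5, 0.4, -2.3]
grip_width: 0.0282
```

```bash
cat > al.py <<'E'
from h import *
H=np.array([.628,.0677]);a=np.radians(-6.5);ux=np.array([np.cos(a),np.sin(a)]);uy=np.array([-ux[1],ux[0]])
for n in('scene','top'):
    I,D=snap(n);P=cloud(n,D);L=(P[...,:2]-H)*1000;x=L@ux;y=L@uy;z=P[...,2]*1000
    m=(D>0)&(abs(x)<25)&(z>45)&(z<85)&(y<-39)&(y>-145)
    for b in range(-145,-38,12):
        k=m&(y>=b)&(y<b+12)
        if k.sum()>3: print(n,'y',b,k.sum(),'x',np.percentile(x[k],[3,50,97]).round(1),'z',np.percentile(z[k],[5,50,97]).round(1))
    if m.any(): print('max y',np.sort(y[m])[-4:].round(1))
    k=(D>0)&(abs(x)<22)&(abs(y)<37)&(abs(y)>23)&(z>78)&(z<87); print(n,'ear tops x',np.percentile(x[k],[3,97]).round(1),'z',np.median(z[k]).round(1))
E
python3 al.py; python3 -c "
from h import *
go(.6086,-.1029,.0462,83.5)
crop('s6.png',(260,170,360,270),(280,140,380,240))"
```

```text
scene y -145 17 x [-1.8  3.4  8.1] z [61.3 65.9 73.3]
scene y -133 14 x [-2.4  2.9  9.3] z [62.9 67.6 70.8]
scene y -121 18 x [-4.5  4.3  9.1] z [61.9 67.  71.7]
scene y -109 16 x [-2.9  5.3  8.5] z [60.  67.8 72.5]
scene y -97 15 x [-1.7  5.5  8.9] z [62.6 66.6 70.5]
scene y -85 18 x [-4.5  4.   8.8] z [62.7 66.6 72. ]
scene y -73 17 x [-3.7  3.3  7.6] z [59.  66.3 68.4]
scene y -61 8 x [-0.5  2.6  4.8] z [61.5 65.7 68.3]
max y [-55.9 -55.7 -54.6 -53. ]
scene ear tops x [-17.7  20.5] z 81.4
top y -109 16 x [-5.6 -0.8  5.8] z [62.6 67.8 70.6]
top y -97 27 x [-5.6 -0.5  5.6] z [62.5 67.2 72.8]
top y -85 27 x [-6.1 -0.1  6.5] z [64.7 67.4 71.4]
top y -73 25 x [-5.2 -0.2  5. ] z [63.3 67.6 70.6]
top y -61 5 x [-2.8 -1.2  1.8] z [64.4 67.7 70.3]
max y [-59.9 -59.5 -57.5 -57.2]
top ear tops x [-19.6  19.1] z 82.4
t 17.2 p [ 0.6078 -0.1067  0.0462] yaw 83.43 w 0.0281 F [-0.  -0.3 -3. ] q6 -13.8
-> tx ty tz [ 0.38  0.04 -0.  ] turn -0.1
```

View pics/s6.png

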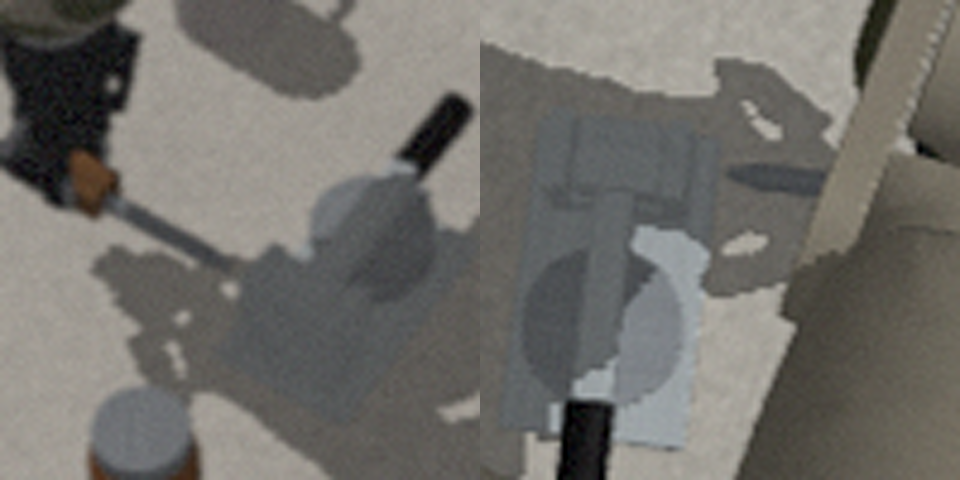

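The shaft is aligned with the holes: top view gives x within 0.5 mm, the axis at about 62 mm and level, and the tip at y≈-57. The lever's still seated. Starting insertion.

Call:
apply_moves:
  motion:
    - {"tx":1,"ty":0.03,"tz":-0.01,"turn":-0.1,"jaw":-1}
    - {"tx":2,"ty":0.03,"tz":-0.02,"turn":-0.1,"jaw":-1}
    - {"tx":2.7,"ty":0.03,"tz":-0.03,"turn":-0.1,"jaw":-1}
    - {"tx":3.4,"ty":0.03,"tz":-0.04,"turn":-0.1,"jaw":-1}
    - {"tx":4,"ty":0.03,"tz":-0.04,"turn":-0.1,"jaw":-1}

```text
time_s: 17.72
position: [0.6129, -0.0659, 0.0463]
tool_rot: [[0.112, 0.994, -0.011], [0.994, -0.112, -0.007], [-0.008, -0.01, -1.0]]
ft_force: [-0.1, 0.1, -2.2]
grip_width: 0.0283
```

```bash
cat > ins.py <<'E'
from h import *
H=np.array([.628,.0677]);a=np.radians(-6.5);ux=np.array([np.cos(a),np.sin(a)]);uy=np.array([-ux[1],ux[0]])
s=telemetry.observe();L=(np.array(s['position'])[:2]-H)*1000;print('TCP press x,y',(L@ux).round(1),(L@uy).round(1))
g=H-uy*.0627;go(*g,.0462,83.5)
I,D=snap('top');P=cloud('top',D);L=(P[...,:2]-H)*1000;x=L@ux;y=L@uy;z=P[...,2]*1000
for nm,m in(('block',(abs(x)<17)&(abs(y)<22)&(z>70)&(z<95)),('shaft',(abs(x)<15)&(y<-38)&(y>-90)&(z>50)&(z<78))):
    if m.sum()>4: print(nm,m.sum(),'x',np.percentile(x[m],[3,50,97]).round(1),'y',np.percentile(y[m],[3,97]).round(1),'z',np.percentile(z[m],[5,50,95]).round(1))
E
python3 ins.py
```

```text
TCP press x,y 0.2 -134.5
t 17.72 p [ 0.6129 -0.0659  0.0463] yaw 83.55 w 0.0283 F [-0.1  0.1 -2.2] q6 -10.2
-> tx ty tz [ 7.18 -0.01 -0.05] turn 0.0
block 242 x [-16.2  -0.2  16.1] y [-21.2  18.5] z [77.5 80.7 83.5]
shaft 31 x [-5.8 -0.5  6.7] y [-51.8 -38.2] z [64.2 68.  71.6]
```

The tip is through the first ear with no force. Continuing.

Call:
apply_moves:
  motion:
    - {"tx":0.8,"ty":0,"tz":-0.01,"turn":0,"jaw":-1}
    - {"tx":1.6,"ty":0,"tz":-0.02,"turn":0,"jaw":-1}
    - {"tx":2.4,"ty":0,"tz":-0.02,"turn":0,"jaw":-1}
    - {"tx":3,"ty":0,"tz":-0.03,"turn":0,"jaw":-1}
    - {"tx":3.5,"ty":0,"tz":-0.03,"turn":0,"jaw":-1}

```text
time_s: 18.18
position: [0.6169, -0.0293, 0.0464]
tool_rot: [[0.111, 0.994, -0.011], [0.994, -0.111, -0.007], [-0.008, -0.01, -1.0]]
ft_force: [-0.3, 0.4, -2.1]
grip_width: 0.0287
```

```bash
python3 ins.py
```

```text
TCP press x,y -0.0 -97.7
t 18.18 p [ 0.6169 -0.0293  0.0464] yaw 83.62 w 0.0287 F [-0.3  0.4 -2.1] q6 -6.8
-> tx ty tz [ 3.5   0.01 -0.01] turn 0.1
block 146 x [-15.8   0.9  15.7] y [-5.4 19. ] z [77.7 80.9 83.3]
```

Call:
apply_moves:
  motion:
    - {"tx":0.8,"ty":0,"tz":-0.01,"turn":0,"jaw":-1}
    - {"tx":1.6,"ty":0,"tz":-0.02,"turn":0,"jaw":-1}
    - {"tx":2.3,"ty":0,"tz":-0.02,"turn":0,"jaw":-1}
    - {"tx":2.8,"ty":0,"tz":-0.02,"turn":0,"jaw":-1}
    - {"tx":3.1,"ty":0,"tz":-0.02,"turn":0,"jaw":-1}

```text
time_s: 18.65
position: [0.6204, 0.003, 0.0463]
tool_rot: [[0.11, 0.994, -0.011], [0.994, -0.11, -0.006], [-0.007, -0.01, -1.0]]
ft_force: [-0.5, 0.4, -1.7]
grip_width: 0.0283
```

Call:
apply_moves:
  motion:
    - {"tx":0.1,"ty":0,"tz":0,"turn":0,"jaw":-1}
    - {"tx":0.2,"ty":0,"tz":0,"turn":0,"jaw":-1}
    - {"tx":0.3,"ty":0,"tz":0,"turn":0,"jaw":-1}

```text
time_s: 18.9
position: [0.6207, 0.0059, 0.0463]
tool_rot: [[0.11, 0.994, -0.011], [0.994, -0.11, -0.006], [-0.008, -0.01, -1.0]]
ft_force: [0.1, 0.0, -1.2]
grip_width: 0.0286
```

```bash
python3 ins.py
```

```text
TCP press x,y -0.2 -62.2
t 18.9 p [0.6207 0.0059 0.0463] yaw 83.67 w 0.0286 F [ 0.1  0.  -1.2] q6 -3.6
-> tx ty tz [-0.05  0.02  0.01] turn 0.2
block 34 x [ 6.5 10.7 14.8] y [-21.6  -2.3] z [77.7 80.2 83.5]
```

No contact yet. I'll push on in small steps until the handle butts.

Call:
apply_moves:
  motion:
    - {"tx":0.1,"ty":0,"tz":0,"turn":0,"jaw":-1}
    - {"tx":0.2,"ty":0,"tz":0,"turn":0,"jaw":-1}
    - {"tx":0.25,"ty":0,"tz":0,"turn":0,"jaw":-1}

```text
time_s: 19.2
position: [0.6209, 0.0072, 0.0463]
tool_rot: [[0.11, 0.994, -0.011], [0.994, -0.111, -0.009], [-0.01, -0.01, -1.0]]
ft_force: [-2.8, -7.9, -2.2]
grip_width: 0.0282
```

Call:
apply_moves:
  motion:
    - {"tx":0.15,"ty":0,"tz":0,"turn":0,"jaw":-1}
    - {"tx":0.25,"ty":0,"tz":0,"turn":0,"jaw":-1}

```text
time_s: 19.37
position: [0.6209, 0.0071, 0.0463]
tool_rot: [[0.111, 0.994, -0.012], [0.994, -0.111, -0.013], [-0.014, -0.011, -1.0]]
ft_force: [-3.6, -16.1, -0.7]
grip_width: 0.0283
```

```bash
cat > fin.py <<'E'
from h import *
H=np.array([.628,.0677]);a=np.radians(-6.5);ux=np.array([np.cos(a),np.sin(a)]);uy=np.array([-ux[1],ux[0]])
for n in('scene','top'):
    I,D=snap(n);P=cloud(n,D);h=cv2.cvtColor(I,cv2.COLOR_RGB2HSV);L=(P[...,:2]-H)*1000;x=L@ux;y=L@uy;z=P[...,2]*1000
    for nm,m in(('tip',(abs(x)<14)&(y>39)&(y<80)&(z>48)&(z<78)),('handle',(h[...,1]>90)&(h[...,0]<25)&(abs(x)<40)&(y<-30)&(y>-110)&(z>45)&(z<100)),('block',(abs(x)<17)&(abs(y)<22)&(z>70)&(z<95)),('gap',(abs(x)<6)&(y>-42)&(y<-35.5)&(z>50)&(z<76))):
        if m.sum()>3: print(n,nm,m.sum(),'x',np.percentile(x[m],[3,50,97]).round(1),'y',np.percentile(y[m],[1,99]).round(1),'z',np.percentile(z[m],[5,50,95]).round(1))
s=telemetry.observe();print(s['time_s'],s['ft_force'],s['position'],s['grip_width'])
E
python3 fin.py
```

```text
scene tip 28 x [-1.7  3.5 10. ] y [39.2 60.1] z [59.8 66.8 71.5]
scene handle 64 x [-12.7  -0.2  16.6] y [-64.  -37.2] z [73.8 79.7 83.1]
scene block 141 x [-15.7   1.6  16.6] y [-21.5  21.5] z [75.6 80.4 84.1]
top tip 17 x [-4.3  0.2  3.1] y [46.2 57.1] z [62.9 65.5 68. ]
top block 38 x [ 5.7 10.  15. ] y [-19.8   1.8] z [78.5 80.  84.1]
19.4667 [ -3.64220975 -12.46114569  -0.94683787] [0.62091853 0.00707816 0.04635933] 0.02824397544416432
```

It is home: firm contact (-16 N along the pin), tip at about +59 mm, handle face at about -37. Release and retreat upward.

Call:
apply_moves:
  motion:
    - {"tx":0,"ty":0,"tz":0,"turn":0,"jaw":-0.2}
    - {"tx":0,"ty":0,"tz":0,"turn":0,"jaw":0.1}
    - {"tx":0,"ty":0,"tz":0,"turn":0,"jaw":0.2}
    - {"tx":0,"ty":0,"tz":-1,"turn":0,"jaw":0.2}
    - {"tx":0,"ty":0,"tz":-3,"turn":0,"jaw":0.2}

```text
time_s: 19.88
position: [0.6202, 0.0079, 0.0753]
tool_rot: [[0.111, 0.994, -0.016], [0.994, -0.111, -0.012], [-0.013, -0.015, -1.0]]
ft_force: [-0.3, 0.8, 1.0]
grip_width: 0.0511
```

Call:
apply_moves:
  motion:
    - {"tx":0,"ty":0,"tz":-4,"turn":0,"jaw":0.2}
    - {"tx":0,"ty":0,"tz":-8,"turn":0,"jaw":0.2}
    - {"tx":-4,"ty":0,"tz":-10,"turn":0,"jaw":0.2}
    - {"tx":-8,"ty":0,"tz":-10,"turn":0,"jaw":0.2}
    - {"tx":-12,"ty":0,"tz":-10,"turn":0,"jaw":0.2}

```text
time_s: 20.3
position: [0.609, -0.1108, 0.18]
tool_rot: [[0.108, 0.994, -0.012], [0.994, -0.109, -0.013], [-0.014, -0.01, -1.0]]
ft_force: [0.9, -0.2, 0.1]
grip_width: 0.0515
```

Call:
apply_moves:
  motion:
    - {"tx":-4,"ty":-1,"tz":0,"turn":0,"jaw":0.2}
    - {"tx":-8,"ty":-2,"tz":0,"turn":0,"jaw":0.2}
    - {"tx":-12,"ty":-3,"tz":0,"turn":0,"jaw":0.2}
    - {"tx":-12,"ty":-3,"tz":0,"turn":0,"jaw":0.2}

```text
time_s: 20.63
position: [0.5641, -0.233, 0.1831]
tool_rot: [[0.115, 0.993, -0.011], [0.993, -0.115, -0.016], [-0.017, -0.009, -1.0]]
ft_force: [-0.4, -0.7, 0.6]
grip_width: 0.0511
```

```bash
python3 fin.py; python3 -c "
from h import *
crop('s7.png',(270,160,390,280),(250,140,370,260))"
```

```text
scene tip 28 x [-3.2  3.8  8.3] y [39.3 60.5] z [61.9 65.7 68.9]
scene handle 143 x [-13.7   5.6  15.6] y [-85.6 -40.4] z [64.  75.2 79.7]
scene block 141 x [-14.9   1.6  15.4] y [-21.   21.6] z [75.6 80.  84.6]
top tip 32 x [-5.3 -0.4  3.8] y [39.1 57.2] z [61.9 66.  68.6]
top handle 270 x [-16.1  -3.7  10.3] y [-89.5 -37.1] z [68.6 76.6 79.4]
top block 244 x [-16.4   0.2  16.3] y [-21.6  19.4] z [77.5 80.4 83.4]
top gap 7 x [-5.8 -3.   3.8] y [-38.3 -35.8] z [66.8 74.7 75.6]
20.7333 [-0.09242543  1.12684118 -0.1404338 ] [ 0.56582823 -0.2279796   0.18289469] 0.05104616286303256
```

View pics/s7.png

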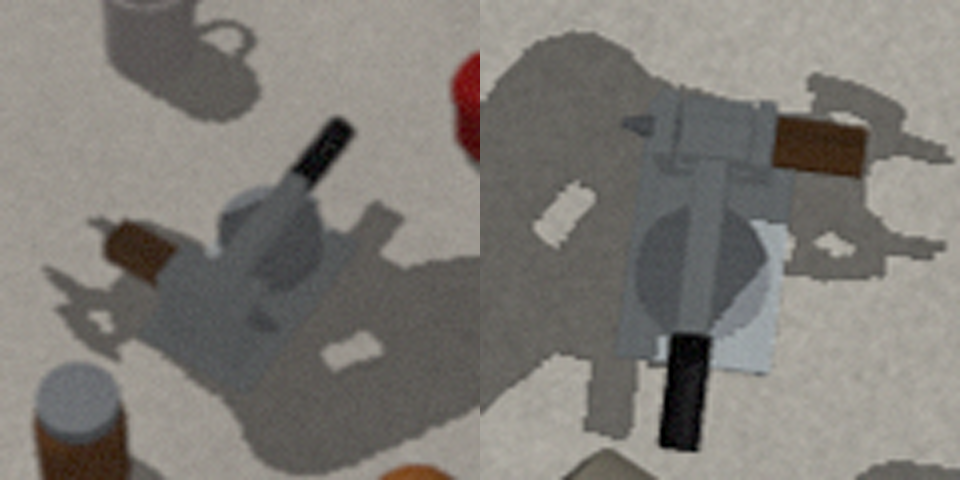

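The handle is butted on the right ear (right crop (775,145)), the tip shows beyond the left ear (640,125), and the lever lies on block and plate. One last check for stillness, and that the bystanders have not moved.

Call:
apply_moves:
  motion:
    - {"tx":0,"ty":0,"tz":0,"turn":0,"jaw":0.2}
    - {"tx":0,"ty":0,"tz":0,"turn":0,"jaw":0.2}
    - {"tx":0,"ty":0,"tz":0,"turn":0,"jaw":0.2}
    - {"tx":0,"ty":0,"tz":0,"turn":0,"jaw":0.2}
    - {"tx":0,"ty":0,"tz":0,"turn":0,"jaw":0.2}

```text
time_s: 21.25
position: [0.5667, -0.2256, 0.1826]
tool_rot: [[0.107, 0.994, -0.011], [0.994, -0.107, -0.013], [-0.014, -0.01, -1.0]]
ft_force: [-0.5, 0.4, 0.1]
grip_width: 0.0513
```

```bash
python3 fin.py | grep -v block; python3 -c "
from h import *
d=np.load('scene0.npz');A=cloud('scene',d['D']);I,D=snap('scene');B=cloud('scene',D)
for nm,(u,v) in dict(tomato=(395,186),apple=(217,223),orange=(374,289),mug=(308,162),jar=(290,268),blue=(480,215)).items():
    s=np.s_[v-18:v+18,u-18:u+18];f=lambda P:P[s][P[s][...,2]>.015].mean(0).round(3);print(nm,f(A),f(B))
"
```

```text
scene tip 26 x [-1.8  3.1  8.9] y [39.9 59.8] z [57.9 66.  69.3]
scene handle 138 x [-11.3   6.3  15.4] y [-86.2 -38.5] z [63.2 75.8 81.1]
top tip 31 x [-5.9  0.   3.8] y [39.5 57.1] z [63.4 65.7 68.4]
top handle 266 x [-16.1  -3.8   9.8] y [-89.5 -37.4] z [71.2 76.7 79.8]
top gap 4 x [-5.6 -5.5 -5.1] y [-40.7 -35.8] z [64.2 74.6 75.2]
21.35 [-0.4481834   0.27656924  0.56746336] [ 0.56659183 -0.22580991  0.18263046] 0.05123453501096311
tomato [0.372 0.192 0.084] [0.364 0.19  0.076]
apple [ 0.736 -0.244  0.051] [ 0.739 -0.24   0.057]
orange [0.736 0.282 0.07 ] [0.736 0.282 0.07 ]
mug [ 0.387 -0.114  0.069] [ 0.384 -0.115  0.066]
jar [0.791 0.049 0.086] [0.791 0.049 0.086]
blue [0.324 0.468 0.049] [0.323 0.468 0.048]
```

```bash
python3 -c "
from h import *
d=np.load('scene0.npz');J=d['I'];I,D=snap('scene')
for M in(J,I):
    h=cv2.cvtColor(M,cv2.COLOR_RGB2HSV);m=((h[...,0]<6)|(h[...,0]>174))&(h[...,1]>150)&(h[...,2]>50)
    n,l,s,c=cv2.connectedComponentsWithStats(m.astype(np.uint8));print([(s[i,:].tolist(),c[i].round(1).tolist()) for i in range(1,n) if s[i,4]>60])
print('mean abs diff mug',np.abs(I[145:182,290:325].astype(int)-J[145:182,290:325]).mean())
"
```

```text
[([384, 173, 21, 27, 431], [393.6, 185.8]), ([207, 213, 21, 21, 325], [217.0, 223.6])]
[([384, 173, 21, 27, 430], [393.5, 185.8]), ([207, 213, 21, 21, 329], [217.0, 223.6])]
mean abs diff mug 6.466924066924067
```

The bystanders have not moved: the red centroids are identical, and so are the jar and orange positions. Handing in.

```bash
python3 -c "
from rig import close_job
print(close_job())"
```

```text
the job is handed in; nothing more can be done
None
```

The press is back together and I handed the job in at about 21 s of the 67 s allowed. The lever went onto the press first. Then I took the pin from the drainer by its shaft, laid it on the counter, regripped it by the handle and threaded it from the right until the handle butted.

**Last checks**
- **Lever:** the block is centred between the ears to about 1 mm, and its top is at 80 mm as expected.
- **Pin:** on the final push I felt about 16 N of contact. The tip stands 57–60 mm beyond the hinge (59 expected), and the handle's face is at about -37 mm against the ear's -36.
- **After release:** the handle settled slightly rolled in the hole, and it had not moved when measured again about half a second later.
- **Bystanders:** they stand where they were. Averages over small image windows shifted a few mm for the two red items and the mug. Image centroids showed the red items unmoved. The mug I checked only by comparing images, which showed a small difference.

**What went wrong or disagreed**
- My first try for the lever closed on air just above the bar. The fingertips sit about 32 mm higher than the reported TCP and tip length imply. I measured this in the depth images and used the measured value from then on.
- The gripper's opening reads about 1–3 mm under the true width of what it holds.

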